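Gauge out the dividers of a bottle rack with a spacer block

TASK

Space out the rack for the waiting bottles: pick up the orange spacer block by its bar and step it along the row from the grey end wall, hooking its lip over each blue divider in turn and drawing that divider in until the block bears gently but firmly on the plate before it, so that the three spaces come out alike. Move the dividers only with the block, never lean hard on anything, and stop as soon as it bears: a divider already set must not be shoved along again. Then stand the block upright on the bench clear of the rack, let go, and leave the other things alone.

Things in the scene. Friction and masses are not known exactly. Their poses are not given: they have to be found in the camera images.
- rack: Bottle rack, fixed to the bench: grey metal tray 116 x 330 mm on which upright dividers slide. Origin: centre of its underside. Its y axis is the row: the grey end wall stands at the -y end, +y leads away from it; all plates are square to y. Only the end wall and the dividers' plates rise above 32 mm from the bench.
- end_wall: Grey end wall, fixed to the rack at its -y end: plate 104 mm wide (x), 6 mm thick (y), top 78 mm above the bench. Origin: under its middle, on the bench; axes as the rack's.
- wall_top (a point): Middle of the end wall's top edge (middle of its 6 mm thickness), 78 mm above the bench.
- spacer: Loose spacer block, 0.14 to 0.28 kg, orange plastic, grip bar on top, 40 (x) x 76 (y) x 88 mm. Origin: centre of its foot's underside; it stands on this foot: y -26.5 to 26.5 mm, z 0 to 36 mm. Then an open slot, y 26.5 to 39.5 mm, takes a 6 mm divider; then the lip, y 39.5 to 49.5, z 12 to 36 mm. A deck, z 36 to 44 mm, joins all three.
- spacer_grip (a point): Middle of the spacer's grip bar, 68 mm above and 4 mm to +y of its origin; axes as the spacer's. The bar is aluminium, 22 mm thick (y), 50 mm long (x), 44 to 88 mm above the foot's underside: pinch it across y from above, firmly (40 N or more), fingertips above the deck.
- spacer_face (a point): Middle of the -y face of the spacer's foot, 18 mm above its underside. In use spacer y lies along rack y, the lip over the +y side of a divider, the deck 0 to 12 mm above the divider's top edge. Drawn to -y until this face bears on the plate before with some 3 N (beyond the drag), it leaves 60 mm clear between the two (66 mm middle to middle).
- divider1: Blue sliding divider 1, the one next to the end wall: an upright plate 100 mm wide (rack x), 6 mm thick (rack y), top 78 mm above the bench. It only slides along the rack's y and stays where it is left: a steady drag of 4.5 to 5.5 N (each its own) holds it; a harder push shoves it along. Origin: under its middle on the bench; axes as the rack's.
- divider1_top (a point): Middle of the top edge of divider 1 (middle of its thickness), 78 mm above the bench.
- divider2: Blue sliding divider 2, the middle one: an upright plate 100 mm wide (rack x), 6 mm thick (rack y), top 78 mm above the bench. It only slides along the rack's y and stays where it is left: a steady drag of 4.5 to 5.5 N (each its own) holds it; a harder push shoves it along. Origin: under its middle on the bench; axes as the rack's.
- divider2_top (a point): Middle of the top edge of divider 2 (middle of its thickness), 78 mm above the bench.
- divider3: Blue sliding divider 3, the one farthest from the end wall: an upright plate 100 mm wide (rack x), 6 mm thick (rack y), top 78 mm above the bench. It only slides along the rack's y and stays where it is left: a steady drag of 4.5 to 5.5 N (each its own) holds it; a harder push shoves it along. Origin: under its middle on the bench; axes as the rack's.
- divider3_top (a point): Middle of the top edge of divider 3 (middle of its thickness), 78 mm above the bench.
- bottle_a: Bystander: clear bottle with blue cap, 56 mm across, 104 mm tall. Origin: centre of its underside.
- bottle_b: Bystander: clear bottle with blue cap, 56 mm across, 102 mm tall. Origin: centre of its underside.
- bottle_c: Bystander: amber bottle with blue cap, 57 mm across, 112 mm tall. Origin: centre of its underside.
- marker: Bystander: blue and white marker pen lying on the bench, 130 mm long. Origin: centre of its underside.
Things that resemble listed ones, but are neither listed nor needed, are in the scene too. Of the things like the spacer, leave any that is purple; of the rest the smaller one is meant.

How it is judged:
By the outcome, as a careful person would: the job done as asked, in the order asked, and still so for the second after the job is handed in, with the robot touching nothing.
It also fails if it takes over 72 s, if anything falls off the work surface, if the arm or the gripper's body presses on something with over 40 N, if the wrist force passes 120 N, or if a joint passes its speed limit or range.

ROBOT

A 7-joint arm with a two-finger parallel gripper is mounted at the origin on a cart in front of the work surface, level with it; the furniture and walls round the work are solid. World frame = base frame: x ahead of the robot, y to its left, z up, the work surface at z = 0. Lengths are in m, angles in rad, forces in N, time in s.
With the tool pointing down it reaches from about 0.4 to 0.85 m from the base axis. Payload 4.4 kg.
Tool frame: the origin (TCP) lies midway between the tips of the shut fingers; the grasp point (between the pads) lies manip.hold_point_z behind it (manip.hold_point_z is the distance from the TCP to the grasp point, in m); z points along the fingers, y is the direction in which the jaws open and shut (so a half turn about z gives the same grasp; the last joint's range is limited). The gripper opens to 94 mm and grips with 3 to 60 N. Pads are 16 mm wide; open, the fingers measure 119 mm over their backs; the gripper's body (75 mm by 177 mm) begins 78 mm behind the grasp point.
Start: joints at [1.092, 0.628, 0.038, 1.517, -0.027, 0.996, -0.02], TCP at [0.261, -0.595, 0.205] pointing down, gripper open.
Joint ranges: [-3.06, 3.06], [-0.37, 2.12], [-1.25, 1.32], [0.18, 2.47], [-1.1, 4.24], [0.23, 1.98], [-2.94, 2.94]. Speed limits (rad/s): [2.57, 2.57, 3.14, 3.14, 3.14, 3.14, 3.14].

INTERFACE

Orientations are given as [roll, pitch, yaw] about the fixed x, y, z axes, in that order (R = Rz(yaw) Ry(pitch) Rx(roll)).
In Python, from rig import monitor, eyes, hand_in, manip gives the robot as it stands. The module is installed in compiled form; this text tells all that it offers.
- The arm moves only by the tool carry_out, never from a script. Its argument "increments" is a list of rows, each a list of 5 numbers: the shift along the world's x, y, z in m, then the turn about the world's z in degrees, then the opening, from 0 (shut) to 1 (fully open). A call has 1 to 12 rows; each row is the pose to reach, as a shift and turn from the pose commanded when the call began; what a row does not reach only later rows make up. A row lasts 1/10 s, in which the tool goes at most 50 mm and 8.59 degrees, less where a joint would pass 70% of its speed; a pose out of reach is approached as far as the arm can. A call with a gripper value outside its range is refused whole. The fingers move at their own pace and stop on an object; "grip_force" is the grip in N (left out, the last holds). Time passes only in rows, so rows that repeat a pose let the fingers close. It gives the time, the measured TCP pose, the force and the opening at its end, in the units of the state.
- monitor.read_state(): the state, without advancing time (a new reading comes with each control period).
- eyes.snapshot(name): name is "scene" or "top" or "wrist"; returns the picture (384x512x3 uint8, red, green, blue); there is no depth.
- eyes.camera_params(name): a dict with "fovy" (degrees; the focal length in pixels is half the picture's height over the tangent of half this angle, whatever the lens; pixels are square), "cx", "cy" (the principal point, pixels), "pose" (4x4, takes a point from camera to world coordinates). Camera axes: x right, y up, looking along -z (the intrinsics and any distortion apply to the point x, -y, -z); pixel columns grow to the right and rows downward; lengths in m; the calibration is good to about 2 mm. A picture is of the moment at which its call begins: read the wrist's pose just before it. camera_params takes no time and is no camera call; for the wrist camera it gives the pose at the moment of the call.
- hand_in(): hands the job in, once; it reports no verdict.
The state is a dict: "t": time; "qpos": joint angles; "qvel": joint speeds; "joint_efforts": joint torques, N m; "ee_pos": TCP position; "tcp_rot": TCP orientation; "contact_force": force on the tool from outside, world axes, zero at the start; "ft_torque": the same for the moment, N m; "gripper_width": opening from 0.0 (shut) to 1.0 (fully open).
Only numpy, scipy, OpenCV 4.12 (cv2) and the standard library are available. Lean on these libraries where they do the work, as an engineer would, in place of code of your own. Each camera call takes 0.05 s, during which the arm holds its last target.

## Working session

There is one attempt and no reset: what is moved stays moved. The work goes in short steps, Python scripts to look and compute and a tool call to move; the robot and the scene stay as the last step left them, time stands still between calls to the robot, and variables do not carry over. Pictures are saved under pics/ and viewed, and the job is handed in when it is done.

Besides the shell and the picture viewer there is one more tool, called after "Call:" as name(argument=value, ...), one argument or row to a line, values as JSON. carry_out: Moves the arm, as the interface text tells. Its arguments: {"type":"object","properties":{"increments":{"type":"array"},"grip_force":{"type":"number"}},"required":["increments"]}

```bash
mkdir -p pics; cat > h.py <<'E'
import numpy as np, cv2
from rig import monitor, eyes, hand_in, manip
def snap(n,f):
    im=eyes.snapshot(n); cv2.imwrite('pics/'+f+'.png',im[:,:,::-1]); return im
E
python3 - <<'E'
from h import *
print(monitor.read_state()); print(manip.hold_point_z, dir(manip))
for n in ['scene','top','wrist']:
    print(n,eyes.camera_params(n)); snap(n,n+'0')
E
```

```text
{'t': 0.0, 'qpos': array([ 1.09218484,  0.62929582,  0.03844344,  1.51832484, -0.02700631,
        0.9962703 , -0.02000363]), 'qvel': array([-0.00011998, -0.00085429, -0.00088746,  0.0002556 ,  0.00110288,
       -0.00035576,  0.00180408]), 'joint_efforts': array([-1.50746117e-03, -5.49731219e+01,  1.14317615e+00, -1.86633307e+01,
       -5.22106932e-02,  2.35144183e-02,  1.12049763e-04]), 'ee_pos': array([ 0.26054598, -0.59480612,  0.20460053]), 'tcp_rot': array([-3.13981231e+00,  1.53725867e-05,  4.12804208e-01]), 'contact_force': array([ 0.48610758, -0.44267681,  0.03044842]), 'ft_torque': array([ 0.03242358,  0.01230478, -0.02390896]), 'gripper_width': 0.9972944800045203}
0.0188 ['Unreachable', '__class__', '__delattr__', '__dict__', '__dir__', '__doc__', '__eq__', '__format__', '__ge__', '__getattribute__', '__getstate__', '__gt__', '__hash__', '__init__', '__init_subclass__', '__le__', '__lt__', '__module__', '__ne__', '__new__', '__reduce__', '__reduce_ex__', '__repr__', '__setattr__', '__sizeof__', '__str__', '__subclasshook__', '__weakref__', 'hold_point_z']
scene {'fovy': 4
[... 395 characters left out ...]
     1.00000000e+00]])}
top {'fovy': 46.21992735057449, 'cx': 251.24516973063285, 'cy': 191.1595483933496, 'pose': array([[-0.0207603 ,  0.98728999, -0.15756739,  0.2818829 ],
       [-0.99971781, -0.02231951, -0.0081323 ,  0.00459522],
       [-0.01154576,  0.1573541 ,  0.98747475,  1.57460137],
       [ 0.        ,  0.        ,  0.        ,  1.        ]])}
wrist {'fovy': 66.19375406874562, 'cx': 255.39413062565708, 'cy': 188.00140266745694, 'pose': array([[ 0.40159413,  0.88958297,  0.2176334 ,  0.3235999 ],
       [-0.91581564,  0.39060008,  0.09334503, -0.56729135],
       [-0.00196947, -0.23679889,  0.97155669,  0.38352652],
       [ 0.        ,  0.        ,  0.        ,  1.        ]])}
```

View pics/scene0.png

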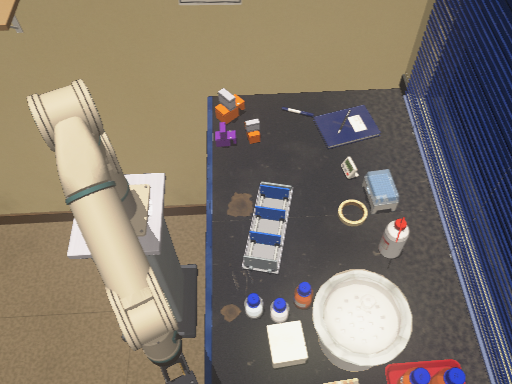

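View pics/top0.png

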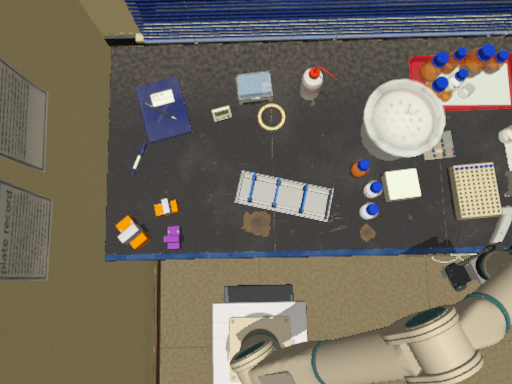

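View pics/wrist0.png

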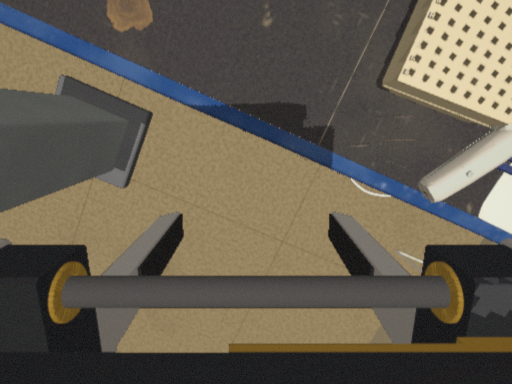

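```bash
python3 - <<'E'
import cv2
a=cv2.imread('pics/top0.png')[155:260,100:345]; cv2.imwrite('pics/c1.png',cv2.resize(a,None,fx=3.2,fy=3.2,interpolation=cv2.INTER_CUBIC))
a=cv2.imread('pics/scene0.png')[80:280,205:305]; cv2.imwrite('pics/c2.png',cv2.resize(a,None,fx=3,fy=3,interpolation=cv2.INTER_CUBIC))
E
```

```text
(no output)
```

View pics/c1.png

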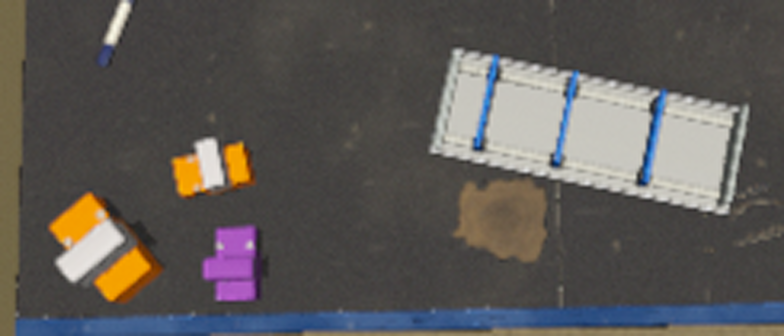

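View pics/c2.png

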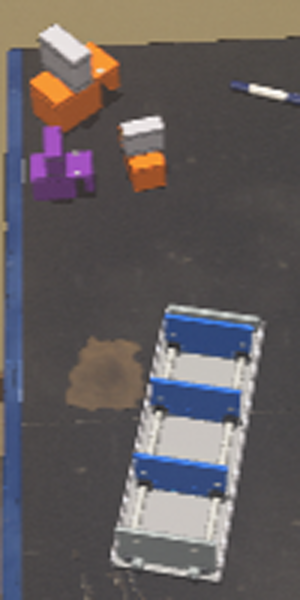

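```bash
cat >> h.py <<'E'
def bp(cam,uv,z,P=None):
    p=P or eyes.camera_params(cam); f=192/np.tan(np.radians(p['fovy'])/2); T=p['pose']
    d=T[:3,:3]@np.array([(uv[0]-p['cx'])/f,-(uv[1]-p['cy'])/f,-1]); o=T[:3,3]
    return o+d*(z-o[2])/d[2]
def pj(cam,X,P=None):
    p=P or eyes.camera_params(cam); f=192/np.tan(np.radians(p['fovy'])/2); T=p['pose']
    c=T[:3,:3].T@(np.asarray(X)-T[:3,3]); return np.array([p['cx']-f*c[0]/c[2],p['cy']+f*c[1]/c[2]])
E
python3 - <<'E'
from h import *
def t(x,y): return (100+x/3.2,155+y/3.2)
def s(x,y): return (205+x/3,80+y/3)
for n,a,z in [('bar',(209,163),.088),('leftend',(175,178),.044),('right',(250,163),.044),('d1a',(661,92),.078),('d1b',(643,183),.078),('d2a',(574,73),.078),('d2b',(556,163),.078),('d3a',(495,58),.078),('d3b',(480,147),.078),('wa',(745,107),.078),('wb',(730,209),.078),('big',(100,250),.1),('purp',(235,265),.06)]:
    print(n,bp('top',t(*a),z).round(3))
print('scene')
for n,a,z in [('bartopL',(119,124),.088),('bartopR',(163,118),.088),('front',(147,160),.04),('d1a',(134,460),.078),('d1b',(228,467),.078),('d3a',(165,316),.078),('d3b',(253,327),.078),('wa',(119,535),.078),('wb',(214,542),.078)]:
    print(n,bp('scene',s(*a),z).round(3))
E
```

```text
bar [0.476 0.304 0.088]
leftend [0.466 0.35  0.044]
right [0.48  0.269 0.044]
d1a [ 0.542 -0.17   0.078]
d1b [ 0.446 -0.148  0.078]
d2a [ 0.564 -0.079  0.078]
d2b [ 0.469 -0.057  0.078]
d3a [0.582 0.004 0.078]
d3b [0.488 0.022 0.078]
wa [ 0.524 -0.258  0.078]
wb [ 0.417 -0.237  0.078]
big [0.387 0.413 0.1  ]
purp [0.371 0.282 0.06 ]
scene
bartopL [0.45  0.306 0.088]
bartopR [0.504 0.312 0.088]
front [0.482 0.287 0.04 ]
d1a [ 0.448 -0.158  0.078]
d1b [ 0.546 -0.173  0.078]
d3a [0.491 0.024 0.078]
d3b [0.588 0.003 0.078]
wa [ 0.43  -0.244  0.078]
wb [ 0.525 -0.258  0.078]
```

Call:
carry_out(
  increments=[
    [0.02,0.03,0.02,0,1],
    [0.05,0.06,0.04,0,1],
    [0.08,0.1,0.05,-2,1],
    [0.11,0.14,0.05,-4,1],
    [0.14,0.18,0.05,-6,1],
    [0.16,0.22,0.05,-8,1],
    [0.18,0.26,0.05,-10,1],
    [0.19,0.3,0.05,-12,1],
    [0.2,0.34,0.05,-14,1],
    [0.2,0.38,0.05,-15,1],
    [0.2,0.42,0.05,-15,1],
    [0.2,0.46,0.05,-15,1],
  ],
)

```text
t: 1.35
ee_pos: [0.4604, -0.1337, 0.2553]
tcp_rot: [-3.141, 0.0, 0.151]
contact_force: [0.7, 1.2, 0.2]
gripper_width: 0.996
```

Call:
carry_out(
  increments=[
    [0,0.04,0,0,1],
    [0,0.08,0,0,1],
    [0,0.12,0,0,1],
    [0,0.16,0,0,1],
    [-0.01,0.2,0,0,1],
    [-0.02,0.24,0,0,1],
    [-0.03,0.28,-0.01,0,1],
    [-0.04,0.32,-0.02,0,1],
    [-0.05,0.36,-0.03,0,1],
    [-0.06,0.4,-0.04,0,1],
    [-0.06,0.42,-0.05,0,1],
    [-0.06,0.42,-0.05,0,1],
  ],
)

```text
t: 2.55
ee_pos: [0.3991, 0.2876, 0.2042]
tcp_rot: [-3.141, 0.002, 0.157]
contact_force: [0.7, -0.8, -0.1]
gripper_width: 1.001
```

```bash
python3 - <<'E'
from h import *
s=monitor.read_state();print(s['t'],s['ee_pos'],s['tcp_rot'],s['contact_force']);snap('wrist','w1')
E
```

```text
2.55 [0.39913067 0.28756539 0.20424714] [-3.14096586e+00  1.96253122e-03  1.56663645e-01] [ 0.67147641 -0.81754679 -0.05376225]
```

View pics/w1.png

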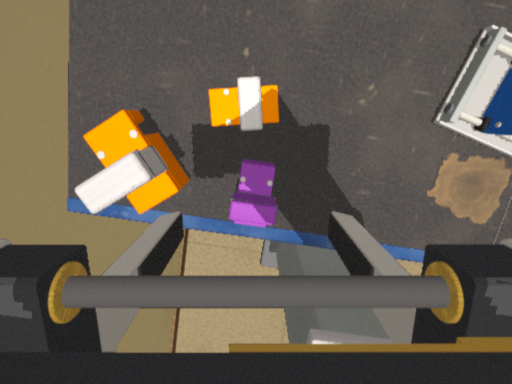

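```bash
python3 - <<'E'
from h import *
a=cv2.imread('pics/w1.png')[65:140,195:295]; cv2.imwrite('pics/c3.png',cv2.resize(a,None,fx=8,fy=8,interpolation=cv2.INTER_CUBIC))
E
```

```text
(no output)
```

View pics/c3.png

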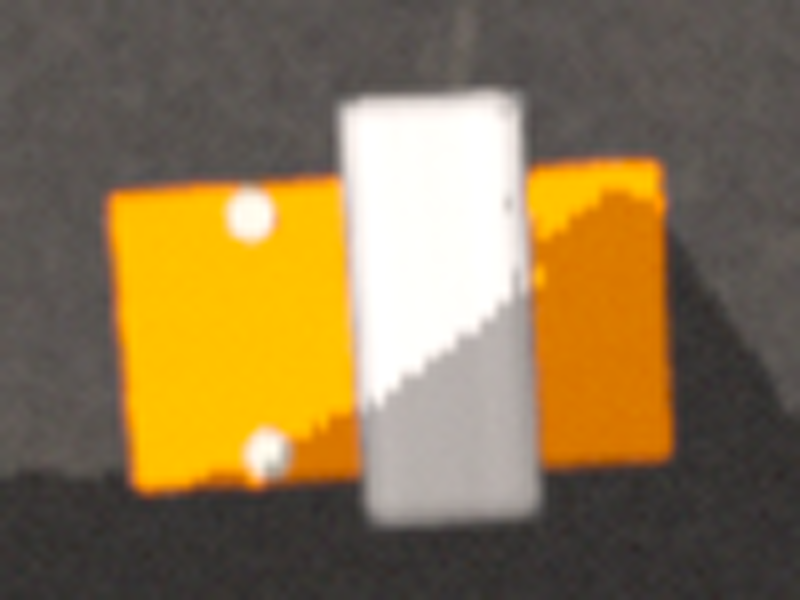

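```bash
cat > fit1.py <<'E'
from h import *
from scipy.optimize import least_squares
px=np.array([(345,105),(522,95),(541,515),(370,522),(108,193),(660,160),(672,460),(133,492)])/8+[195,65]
m=np.array([(25,15,88),(25,-7,88),(-25,-7,88),(-25,15,88),(20,49.5,44),(20,-26.5,44),(-20,-26.5,44),(-20,49.5,44)])/1e3
P=eyes.camera_params('wrist')
def X(q):
    c,s=np.cos(q[2]),np.sin(q[2]); return m@np.array([[c,s,0],[-s,c,0],[0,0,1]])+[q[0],q[1],0]
f=lambda q: np.concatenate([pj('wrist',x,P)-p for x,p in zip(X(q),px)])
r=least_squares(f,[.476,.3,.1]); q=r.x
print(q[:2],np.degrees(q[2]),r.fun.round(1)); c,s=np.cos(q[2]),np.sin(q[2]); print('grip',q[0]-s*.004,q[1]+c*.004)
E
python3 fit1.py
```

```text
[0.47880647 0.2985771 ] 11.947995106935688 [-0.9 -0.7  0.3 -0.8  0.4  0.5 -0.5  0.9  0.1  0.   0.3  0.2  0.1  0.1
  0.2 -0.2]
grip 0.47797837780002883 0.3024904459545282
```

Call:
carry_out(
  increments=[
    [0.03,0.005,0,1,1],
    [0.06,0.01,-0.02,2,1],
    [0.079,0.015,-0.045,3,1],
    [0.079,0.015,-0.07,3,1],
    [0.079,0.015,-0.08,3,1],
    [0.079,0.015,-0.08,3,1],
  ],
)

```text
t: 3.2
ee_pos: [0.4791, 0.2975, 0.1246]
tcp_rot: [3.14, 0.003, 0.202]
contact_force: [-0.6, 0.3, -0.2]
gripper_width: 1.001
```

```bash
python3 - <<'E'
from h import *
s=monitor.read_state();print(s['t'],s['ee_pos'],s['tcp_rot'],s['contact_force']);snap('wrist','w2')
P=eyes.camera_params('wrist');print([pj('wrist',(0.478,.3025,.088),P)])
E
```

```text
3.2 [0.47907118 0.29747527 0.12459448] [3.13971363e+00 2.92741440e-03 2.01663701e-01] [-0.62684606  0.2985689  -0.19933405]
[array([250.22411644, 209.13837116])]
```

View pics/w2.png

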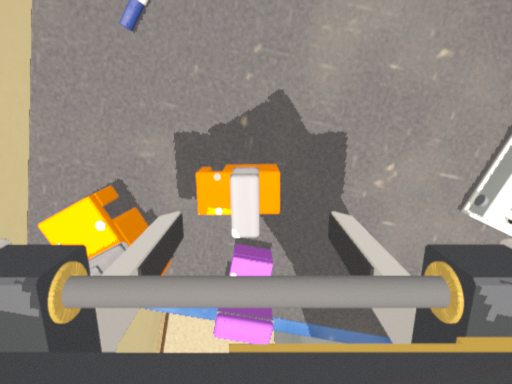

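Call:
carry_out(
  increments=[
    [-0.001,0.005,-0.02,0.4,1],
    [-0.001,0.005,-0.045,0.4,1],
    [-0.001,0.005,-0.065,0.4,1],
    [-0.001,0.005,-0.074,0.4,1],
    [-0.001,0.005,-0.074,0.4,1],
    [-0.001,0.005,-0.074,0.4,0.5],
    [-0.001,0.005,-0.074,0.4,0.0],
    [-0.001,0.005,-0.074,0.4,0.0],
    [-0.001,0.005,-0.074,0.4,0.0],
    [-0.001,0.005,-0.074,0.4,0.0],
    [-0.001,0.005,-0.074,0.4,0.0],
    [-0.001,0.005,-0.074,0.4,0.0],
  ],
  grip_force=50,
)

```text
t: 4.45
ee_pos: [0.4787, 0.3046, 0.0515]
tcp_rot: [3.142, 0.0, 0.21]
contact_force: [-0.5, 0.9, 0.2]
gripper_width: 0.439
```

Call:
carry_out(
  increments=[
    [0,0,0,0,0],
    [0,0,0,0,0],
    [0,0,0,0,0],
    [0,0,0,0,0],
    [0,0,0,0,0],
    [0,0,0,0,0],
  ],
)

```text
t: 5.05
ee_pos: [0.4787, 0.3045, 0.0514]
tcp_rot: [3.141, 0.0, 0.21]
contact_force: [-0.5, -0.1, -1.6]
gripper_width: 0.23
```

```bash
python3 - <<'E'
from h import *
s=monitor.read_state();print(s)
E
```

```text
{'t': 5.05, 'qpos': array([-0.5611743 ,  0.72475516, -0.08529509,  1.87617418,  0.10923151,
        0.54528473, -2.07905644]), 'qvel': array([ 6.03018786e-04, -1.00289894e-03,  2.12174318e-03,  3.52830398e-04,
       -3.93985839e-05, -1.88435346e-03, -3.53706012e-04]), 'joint_efforts': array([ 8.63852561e-02, -5.31626236e+01, -3.48892389e-01, -1.17157325e+01,
        3.82707606e-02, -1.63203635e-02, -2.86446542e-03]), 'ee_pos': array([0.47874581, 0.30451696, 0.05137951]), 'tcp_rot': array([3.14146717e+00, 1.27009845e-04, 2.10339478e-01]), 'contact_force': array([-0.47408485, -0.06269045, -1.60385951]), 'ft_torque': array([ 0.118257  , -0.04481685, -0.02105621]), 'gripper_width': 0.2301487415944198}
```

Call:
carry_out(
  increments=[
    [0,0,0.02,0,0],
    [0,0,0.06,0,0],
    [0,-0.01,0.1,-1,0],
    [-0.01,-0.04,0.14,-4,0],
    [-0.02,-0.08,0.17,-8,0],
    [-0.03,-0.12,0.19,-12,0],
    [-0.04,-0.16,0.2,-16,0],
    [-0.05,-0.2,0.2,-20,0],
    [-0.06,-0.24,0.2,-23,0],
    [-0.07,-0.28,0.2,-25,0],
    [-0.08,-0.32,0.2,-25,0],
    [-0.08,-0.36,0.2,-25,0],
  ],
)

```text
t: 6.25
ee_pos: [0.3967, -0.0568, 0.2515]
tcp_rot: [3.142, 0.001, -0.226]
contact_force: [0.6, -0.9, -1.3]
gripper_width: 0.231
```

Call:
carry_out(
  increments=[
    [0,-0.02,0,0,0],
    [0,-0.03,0,0,0],
    [0,-0.03,0,0,0],
    [0,-0.03,0,0,0],
  ],
)

```text
t: 6.65
ee_pos: [0.3987, -0.0842, 0.2513]
tcp_rot: [-3.141, 0.001, -0.225]
contact_force: [0.6, 0.4, -2.2]
gripper_width: 0.229
```

```bash
python3 - <<'E'
from h import *
s=monitor.read_state();print(s['t'],s['ee_pos'],s['tcp_rot'],s['contact_force'],s['gripper_width']);P=eyes.camera_params('wrist');snap('wrist','w3');np.save('P3.npy',P,allow_pickle=True)
E
```

```text
6.65 [ 0.39874619 -0.08421818  0.2513276 ] [-3.14098746e+00  5.96708388e-04 -2.24764685e-01] [ 0.58407595  0.3607762  -2.19394449] 0.22935596852538798
```

View pics/w3.png

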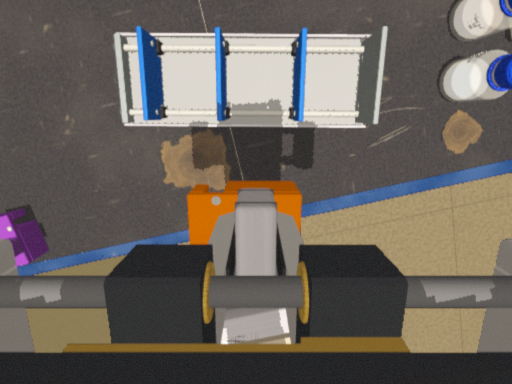

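```bash
python3 - <<'E'
from h import *
im=cv2.imread('pics/w3.png')
a=im[15:140,105:255]; cv2.imwrite('pics/c4.png',cv2.resize(a,None,fx=5,fy=4.8,interpolation=cv2.INTER_CUBIC)) if 0 else cv2.imwrite('pics/c4.png',cv2.resize(im[15:135,110:260],None,fx=5,fy=5,interpolation=cv2.INTER_CUBIC))
cv2.imwrite('pics/c5.png',cv2.resize(im[15:135,250:400],None,fx=5,fy=5,interpolation=cv2.INTER_CUBIC))
E
```

```text
(no output)
```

View pics/c4.png

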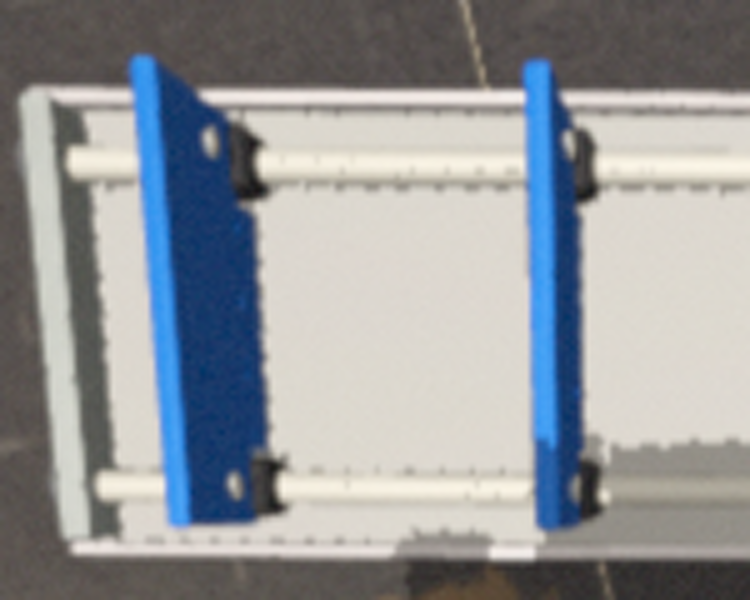

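View pics/c5.png

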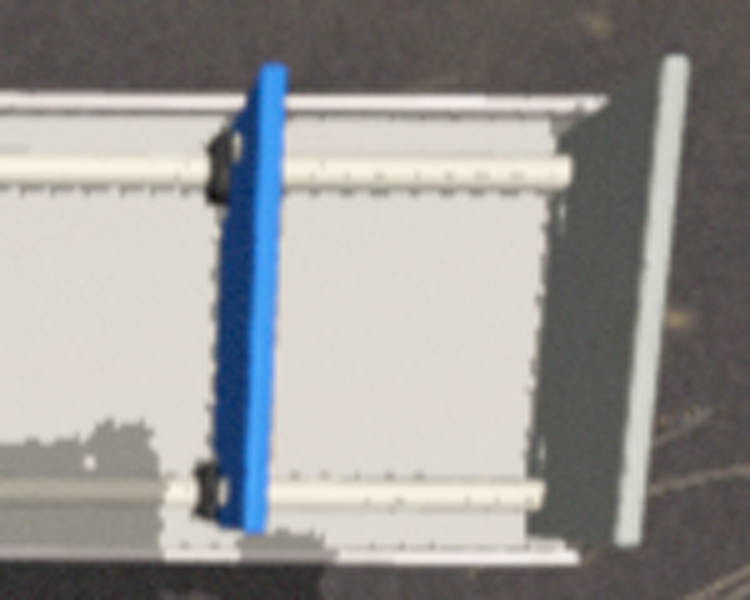

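```bash
cat > fit2.py <<'E'
from h import *
from scipy.optimize import least_squares
P=np.load('P3.npy',allow_pickle=True).item()
A=lambda l,o:(np.array(l)+.5)/5-.5+o
px=np.vstack([A([(677,58),(628,545),(274,65),(254,530)],[250,15]),A([(538,62),(548,525),(145,57),(178,523)],[110,15])])
def X(q):
    x,y,t,d1,d2,d3=q; c,s=np.cos(t),np.sin(t); R=np.array([[c,-s],[s,c]]); out=[]
    for w,d in zip([.052,.05,.05,.05],[0,d1,d2,d3]):
        for k in (1,-1): out.append([*(R@[k*w,d]+[x,y]),.078])
    return np.array(out)
f=lambda q: np.concatenate([pj('wrist',a,P)-p for a,p in zip(X(q),px)])
r=least_squares(f,[.47,-.25,-.22,.09,.18,.27]); q=r.x
print(q.round(4),np.degrees(q[2]),r.fun.round(1))
R=np.array([[np.cos(q[2]),-np.sin(q[2])],[np.sin(q[2]),np.cos(q[2])]])
for d in [0,*q[3:]]: print((q[:2]+R@[0,d]).round(4))
np.save('rack.npy',q)
E
python3 fit2.py
```

```text
[ 0.4766 -0.2451 -0.2338  0.0874  0.1821  0.2678] -13.396287558657466 [ 0.2 -0.4 -0.2  0.3  0.1 -0.6 -0.1  0.8  0.1 -0.9 -0.1  1.  -0.3 -0.7
  0.4  0.7]
[ 0.4766 -0.2451]
[ 0.4968 -0.1601]
[ 0.5187 -0.068 ]
[0.5386 0.0153]
```

```bash
python3 - <<'E'
from h import *
P=np.load('P3.npy',allow_pickle=True).item()
t=-.2248;R=np.array([[np.cos(t),-np.sin(t)],[np.sin(t),np.cos(t)]]);T=np.array([.39875,-.08422])
for x,y,z in [(20,45.5,44),(20,-30.5,44),(20,29,44)]:
    print(x,y,pj('wrist',[*(T+R@[x/1e3,y/1e3]),.2513-.0514+z/1e3],P).round(1))
im=cv2.imread('pics/w3.png')
cv2.imwrite('pics/c6.png',cv2.resize(im[170:270,180:310],None,fx=6,fy=6,interpolation=cv2.INTER_CUBIC))
E
```

```text
20 45.5 [186.6 192.6]
20 -30.5 [302.9 192.7]
20 29 [211.8 192.6]
```

View pics/c6.png

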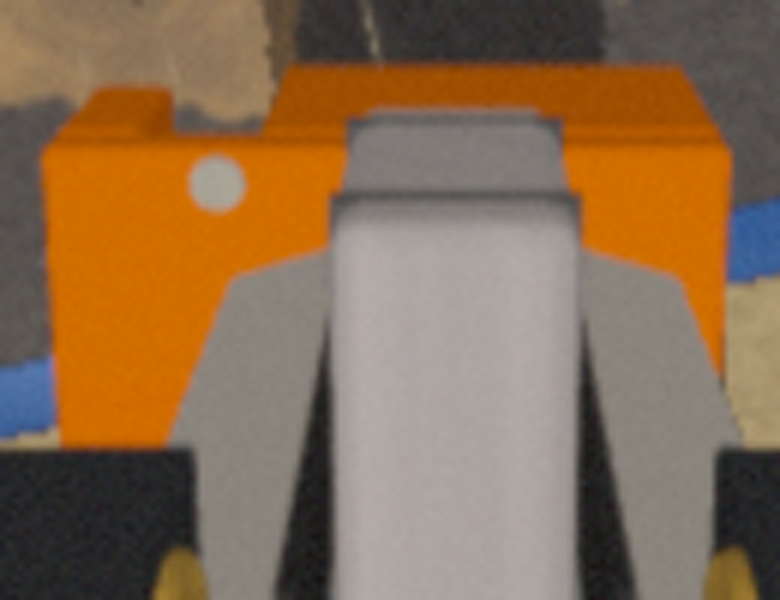

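Call:
carry_out(
  increments=[
    [0.02,-0.02,0,-0.5,0],
    [0.05,-0.05,-0.01,-0.5,0],
    [0.08,-0.085,-0.03,-0.5,0],
    [0.091,-0.104,-0.06,-0.5,0],
    [0.091,-0.104,-0.082,-0.5,0],
    [0.091,-0.104,-0.091,-0.5,0],
    [0.091,-0.104,-0.091,-0.5,0],
    [0.091,-0.104,-0.091,-0.5,0],
  ],
)

```text
t: 7.5
ee_pos: [0.4904, -0.1883, 0.1613]
tcp_rot: [-3.141, -0.001, -0.233]
contact_force: [-0.0, 0.4, -1.8]
gripper_width: 0.235
```

```bash
cat > look.py <<'E'
import sys
from h import *
s=monitor.read_state();print(s['t'],s['ee_pos'].round(4),s['tcp_rot'].round(4),s['contact_force'].round(2),s['ft_torque'].round(3))
P=eyes.camera_params('wrist');im=snap('wrist',sys.argv[1]);np.save(sys.argv[1]+'P.npy',P,allow_pickle=True)
cv2.imwrite('pics/%sz.png'%sys.argv[1],cv2.resize(im[100:270,130:390,::-1],None,fx=3,fy=3,interpolation=cv2.INTER_CUBIC))
E
python3 look.py w4
```

```text
7.5 [ 0.4904 -0.1883  0.1613] [-3.1412e+00 -1.0000e-03 -2.3280e-01] [-0.03  0.42 -1.83] [ 0.036 -0.022  0.022]
```

View pics/w4.png

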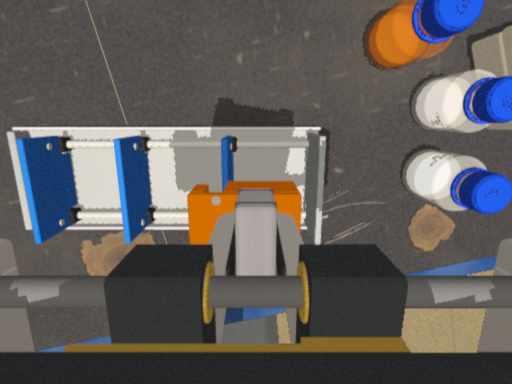

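View pics/w4z.png

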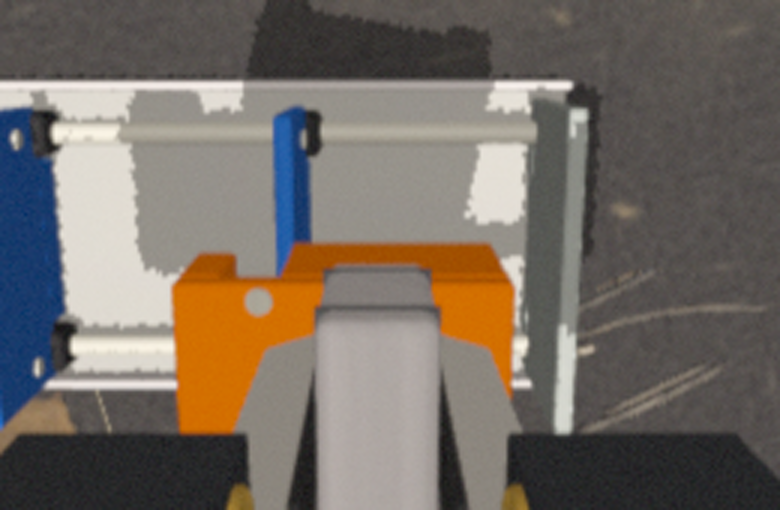

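```bash
python3 - <<'E'
from h import *
P=np.load('w4P.npy',allow_pickle=True).item()
for lab,yaw in [('tool',-.2328)]:
  R=np.array([[np.cos(yaw),-np.sin(yaw)],[np.sin(yaw),np.cos(yaw)]]);T=np.array([.4904,-.1883])
  for x,y,z in [(50,22.5,.078),(50,29,.078),(50,35.5,.078),(20,35.5,.146),(20,22.5,.146)]:
    p=pj('wrist',[*(T+R@[x/1e3,y/1e3]),z],P); print(x,y,z,p.round(1),((p-[130,100]+.5)*3-.5).round(0))
E
```

```text
50 22.5 0.078 [230.4 138. ] [302. 115.]
50 29 0.078 [223.1 138. ] [280. 115.]
50 35.5 0.078 [215.7 138. ] [258. 115.]
20 35.5 0.146 [203.9 189.8] [223. 270.]
20 22.5 0.146 [223.  189.8] [280. 270.]
```

Call:
carry_out(
  increments=[
    [-0.0004,-0.0015,-0.01,0,0],
    [-0.0004,-0.0015,-0.02,0,0],
    [-0.0004,-0.0015,-0.03,0,0],
    [-0.0004,-0.0015,-0.036,0,0],
    [-0.0004,-0.0015,-0.036,0,0],
  ],
)

```text
t: 8.05
ee_pos: [0.4885, -0.1906, 0.1232]
tcp_rot: [-3.141, 0.002, -0.235]
contact_force: [-0.0, 0.7, -1.6]
gripper_width: 0.233
```

```bash
python3 look.py w5
```

```text
8.05 [ 0.4885 -0.1906  0.1232] [-3.1414e+00  2.4000e-03 -2.3480e-01] [-0.04  0.69 -1.62] [0.049 0.024 0.082]
```

View pics/w5z.png

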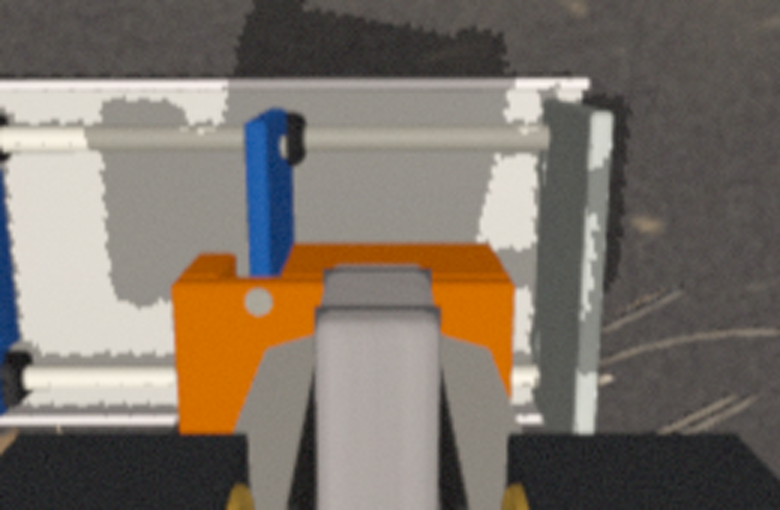

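Call:
carry_out(
  increments=[
    [0,0,-0.008,0,0],
    [0,0,-0.016,0,0],
    [0,0,-0.024,0,0],
    [0,0,-0.024,0,0],
    [0,0,-0.024,0,0],
    [0,0,-0.024,0,0],
  ],
)

```text
t: 8.7
ee_pos: [0.4896, -0.191, 0.1006]
tcp_rot: [3.141, -0.0, -0.235]
contact_force: [0.2, -1.0, -1.3]
gripper_width: 0.234
```

```bash
python3 look.py w6
```

```text
8.7 [ 0.4896 -0.191   0.1006] [ 3.1415e+00 -4.0000e-04 -2.3480e-01] [ 0.22 -0.98 -1.27] [ 0.064 -0.032  0.021]
```

View pics/w6z.png

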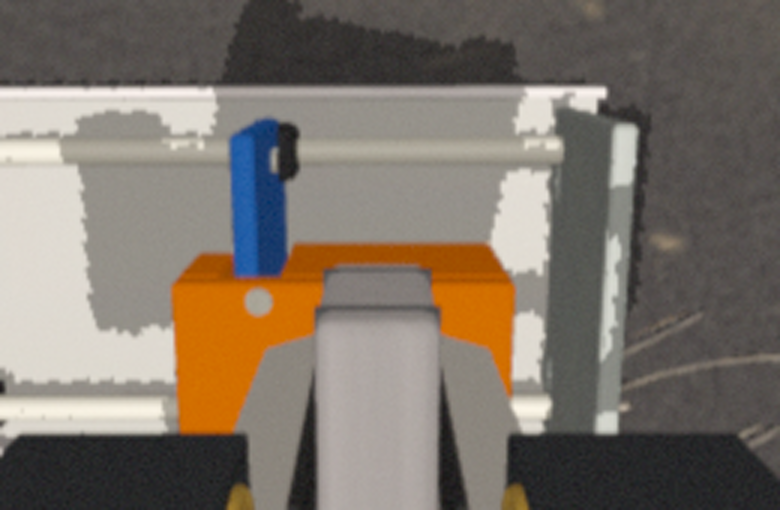

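Call:
carry_out(
  increments=[
    [-0.0007,-0.0029,0,0,0],
    [-0.0014,-0.0058,0,0,0],
    [-0.0021,-0.0088,0,0,0],
    [-0.0028,-0.0117,0,0,0],
    [-0.0035,-0.0146,0,0,0],
    [-0.0035,-0.0146,0,0,0],
    [-0.0035,-0.0146,0,0,0],
  ],
)

```text
t: 9.45
ee_pos: [0.4864, -0.2045, 0.1007]
tcp_rot: [-3.14, -0.0, -0.234]
contact_force: [2.3, 5.2, 0.5]
gripper_width: 0.229
```

```bash
python3 look.py w7
```

```text
9.45 [ 0.4864 -0.2045  0.1007] [-3.1403e+00 -5.0000e-04 -2.3410e-01] [2.25 5.19 0.46] [ 1.432 -0.435 -0.005]
```

View pics/w7z.png

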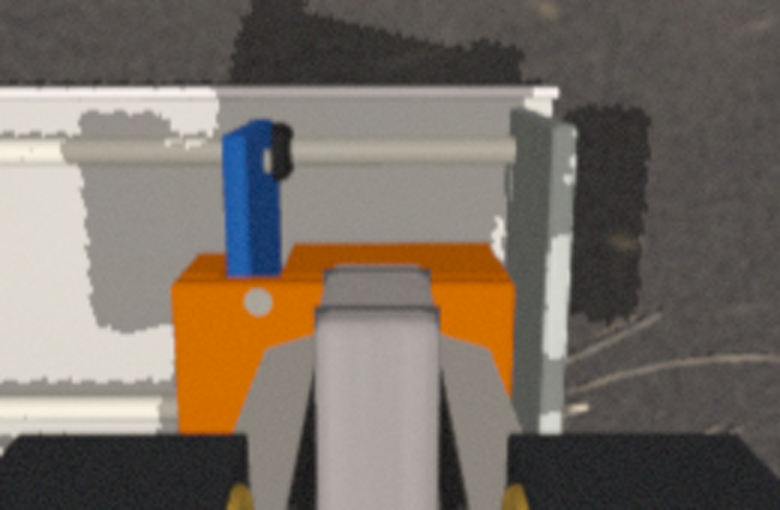

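Call:
carry_out(
  increments=[
    [-0.0004,-0.0015,0,0,0],
    [-0.0007,-0.0029,0,0,0],
    [-0.001,-0.0044,0,0,0],
    [-0.0012,-0.0054,0,0,0],
    [-0.0012,-0.0054,0,0,0],
    [-0.0012,-0.0054,0,0,0],
  ],
)

```text
t: 10.1
ee_pos: [0.485, -0.2106, 0.1006]
tcp_rot: [-3.141, -0.0, -0.234]
contact_force: [2.2, 4.9, 0.8]
gripper_width: 0.23
```

```bash
python3 look.py w8
```

```text
10.1 [ 0.485  -0.2106  0.1006] [-3.1412e+00 -5.0000e-04 -2.3440e-01] [2.24 4.93 0.76] [ 1.472 -0.496  0.057]
```

View pics/w8z.png

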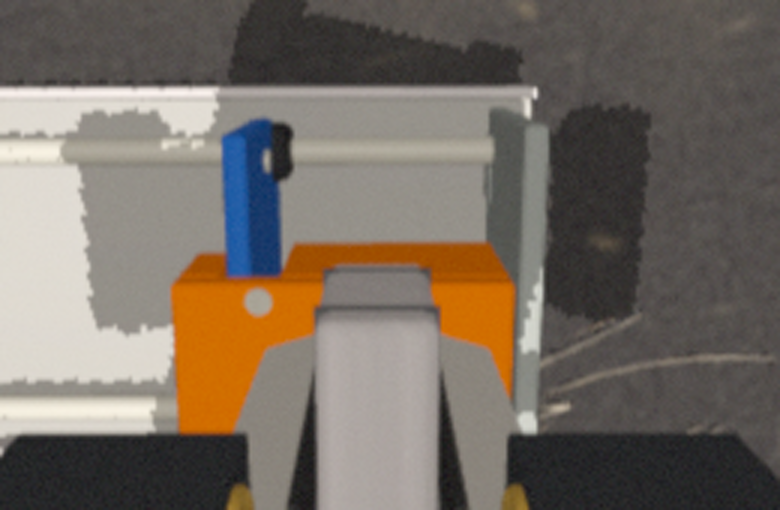

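Call:
carry_out(
  increments=[
    [-0.0001,-0.0005,0,0,0],
    [-0.0002,-0.001,0,0,0],
    [-0.0002,-0.001,0,0,0],
    [-0.0002,-0.001,0,0,0],
  ],
)

```text
t: 10.55
ee_pos: [0.4847, -0.2118, 0.1006]
tcp_rot: [-3.141, -0.0, -0.235]
contact_force: [2.7, 5.3, 0.7]
gripper_width: 0.235
```

```bash
cat > st.py <<'E'
from h import *
import time
s=monitor.read_state();q=s['contact_force'];m=s['ft_torque'];c,sn=.9728,-.2317
e=s['ee_pos'];r=np.load('rack.npy')
print('t',s['t'],e.round(4),'row y',round((e[0]-r[0])*-sn+(e[1]-r[1])*c,4),'F',q.round(2),'Fy',round(-sn*q[0]+c*q[1],2),'Mx',round(c*m[0]+sn*m[1],3),s['tcp_rot'][2].round(4))
E
python3 st.py
```

```text
t 10.55 [ 0.4847 -0.2118  0.1006] row y 0.0343 F [2.7  5.34 0.72] Fy 5.82 Mx 1.528 -0.2345
```

Call:
carry_out(
  increments=[
    [-0.0001,-0.0005,0,0,0],
    [-0.0002,-0.001,0,0,0],
    [-0.0002,-0.001,0,0,0],
    [-0.0002,-0.001,0,0,0],
  ],
)

```text
t: 10.95
ee_pos: [0.4844, -0.2129, 0.1005]
tcp_rot: [3.142, -0.0, -0.235]
contact_force: [2.7, 4.4, 1.0]
gripper_width: 0.23
```

```bash
python3 st.py
```

```text
t 10.95 [ 0.4844 -0.2129  0.1005] row y 0.0332 F [2.75 4.4  0.99] Fy 4.92 Mx 1.466 -0.2347
```

Call:
carry_out(
  increments=[
    [-0.0001,-0.0005,0,0,0],
    [-0.0002,-0.001,0,0,0],
    [-0.0002,-0.001,0,0,0],
    [-0.0002,-0.001,0,0,0],
  ],
)

```text
t: 11.35
ee_pos: [0.4842, -0.2136, 0.1005]
tcp_rot: [-3.141, -0.0, -0.234]
contact_force: [2.4, 5.4, 0.9]
gripper_width: 0.232
```

```bash
python3 st.py
```

```text
t 11.35 [ 0.4842 -0.2136  0.1005] row y 0.0324 F [2.35 5.36 0.91] Fy 5.76 Mx 1.591 -0.2345
```

Call:
carry_out(
  increments=[
    [-0.0001,-0.0005,0,0,0],
    [-0.0001,-0.0005,0,0,0],
    [-0.0001,-0.0005,0,0,0],
  ],
)

```text
t: 11.65
ee_pos: [0.4842, -0.2137, 0.1005]
tcp_rot: [-3.141, -0.0, -0.234]
contact_force: [3.4, 6.3, 0.5]
gripper_width: 0.229
```

```bash
python3 look.py w9; python3 st.py
```

```text
11.65 [ 0.4842 -0.2137  0.1005] [-3.1407 -0.     -0.2344] [3.4  6.31 0.53] [ 1.763 -0.589  0.041]
t 11.7 [ 0.4842 -0.2137  0.1005] row y 0.0324 F [2.83 5.46 0.04] Fy 5.97 Mx 1.874 -0.2343
```

View pics/w9z.png

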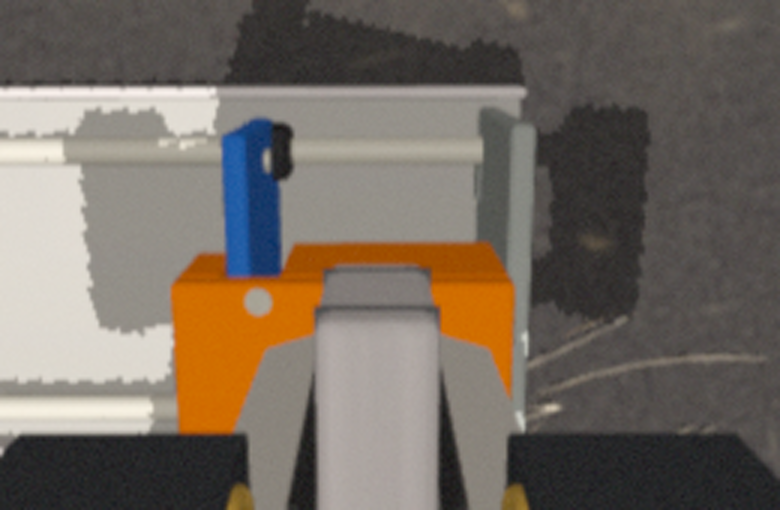

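Call:
carry_out(
  increments=[
    [-0.0001,-0.0005,0,0,0],
    [-0.0001,-0.0005,0,0,0],
    [-0.0001,-0.0005,0,0,0],
  ],
)

```text
t: 12.0
ee_pos: [0.4842, -0.2137, 0.1005]
tcp_rot: [-3.14, 0.0, -0.234]
contact_force: [2.2, 6.8, 0.6]
gripper_width: 0.231
```

```bash
python3 st.py
```

```text
t 12.0 [ 0.4842 -0.2137  0.1005] row y 0.0324 F [2.17 6.85 0.64] Fy 7.16 Mx 2.123 -0.234
```

Call:
carry_out(
  increments=[
    [-0.0001,-0.0003,0,0,0],
    [-0.0001,-0.0003,0,0,0],
    [-0.0001,-0.0003,0,0,0],
  ],
)

```text
t: 12.3
ee_pos: [0.4842, -0.2137, 0.1004]
tcp_rot: [-3.14, 0.0, -0.234]
contact_force: [2.8, 7.3, 1.1]
gripper_width: 0.23
```

```bash
python3 st.py
```

```text
t 12.3 [ 0.4842 -0.2137  0.1004] row y 0.0324 F [2.75 7.34 1.1 ] Fy 7.77 Mx 2.221 -0.2338
```

Call:
carry_out(
  increments=[
    [0.0005,0.0022,0,0,0],
    [0.001,0.0044,0,0,0],
    [0.0015,0.0064,0,0,0],
    [0.0015,0.0064,0,0,0],
    [0.0015,0.0064,0,0,0],
  ],
)

```text
t: 12.8
ee_pos: [0.4849, -0.2094, 0.1004]
tcp_rot: [3.141, 0.0, -0.235]
contact_force: [-0.1, -0.5, -2.1]
gripper_width: 0.229
```

```bash
python3 st.py; python3 look.py w10
```

```text
t 12.8 [ 0.4849 -0.2094  0.1004] row y 0.0367 F [-0.05 -0.48 -2.08] Fy -0.48 Mx 0.069 -0.2353
12.8 [ 0.4849 -0.2094  0.1004] [ 3.1408e+00  3.0000e-04 -2.3530e-01] [-0.05 -0.48 -2.08] [ 0.076  0.018 -0.006]
```

View pics/w10z.png

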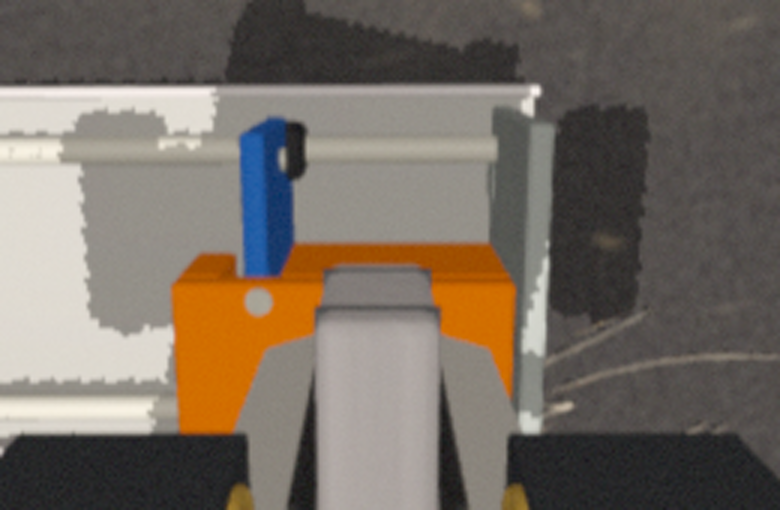

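Call:
carry_out(
  increments=[
    [0,0,0.008,0,0],
    [0,0,0.025,0,0],
    [0,0,0.045,0,0],
    [0,0,0.06,0,0],
    [0.004,0.016,0.063,0,0],
    [0.011,0.046,0.063,0,0],
    [0.018,0.077,0.063,0,0],
    [0.024,0.1,0.063,0,0],
    [0.027,0.113,0.063,0,0],
    [0.027,0.113,0.063,0,0],
    [0.027,0.113,0.063,0,0],
  ],
)

```text
t: 13.95
ee_pos: [0.512, -0.0971, 0.1637]
tcp_rot: [3.141, -0.0, -0.236]
contact_force: [-0.5, -0.7, -1.4]
gripper_width: 0.234
```

```bash
python3 st.py; python3 look.py w11
```

```text
t 13.95 [ 0.512  -0.0971  0.1637] row y 0.1522 F [-0.55 -0.65 -1.42] Fy -0.76 Mx -0.007 -0.2356
13.95 [ 0.512  -0.0971  0.1637] [ 3.1405e+00 -3.0000e-04 -2.3560e-01] [-0.55 -0.65 -1.42] [-0.008 -0.001 -0.04 ]
```

View pics/w11z.png

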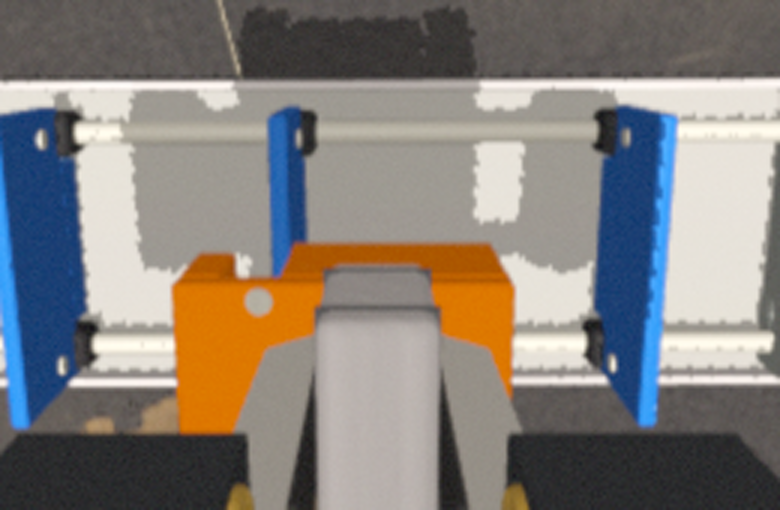

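Call:
carry_out(
  increments=[
    [0.0003,0.0013,-0.01,0,0],
    [0.0003,0.0013,-0.022,0,0],
    [0.0003,0.0013,-0.034,0,0],
    [0.0003,0.0013,-0.038,0,0],
    [0.0003,0.0013,-0.038,0,0],
  ],
)

```text
t: 14.5
ee_pos: [0.5117, -0.0945, 0.1242]
tcp_rot: [3.141, 0.002, -0.235]
contact_force: [-0.3, 0.5, -2.0]
gripper_width: 0.232
```

```bash
python3 st.py; python3 look.py w12
```

```text
t 14.5 [ 0.5117 -0.0945  0.1242] row y 0.1546 F [-0.27  0.5  -2.02] Fy 0.42 Mx 0.109 -0.2351
14.5 [ 0.5117 -0.0945  0.1242] [ 3.1413e+00  2.4000e-03 -2.3510e-01] [-0.27  0.5  -2.02] [ 0.108 -0.02  -0.008]
```

View pics/w12z.png

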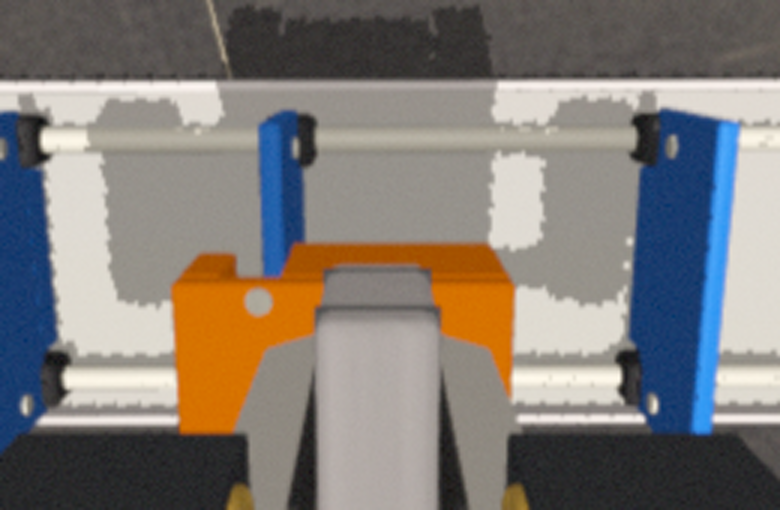

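Call:
carry_out(
  increments=[
    [-0.0005,-0.002,0,0,0],
    [-0.0005,-0.002,0,0,0],
    [-0.0005,-0.002,-0.008,0,0],
    [-0.0005,-0.002,-0.016,0,0],
    [-0.0005,-0.002,-0.024,0,0],
    [-0.0005,-0.002,-0.024,0,0],
    [-0.0005,-0.002,-0.024,0,0],
  ],
)

```text
t: 15.25
ee_pos: [0.5118, -0.0964, 0.101]
tcp_rot: [3.141, 0.001, -0.235]
contact_force: [0.3, 0.1, -0.8]
gripper_width: 0.231
```

```bash
python3 st.py; python3 look.py w13
```

```text
t 15.25 [ 0.5118 -0.0964  0.101 ] row y 0.1528 F [ 0.34  0.11 -0.77] Fy 0.19 Mx 0.072 -0.2348
15.25 [ 0.5118 -0.0964  0.101 ] [ 3.1415e+00  9.0000e-04 -2.3480e-01] [ 0.34  0.11 -0.77] [ 0.068 -0.028 -0.017]
```

View pics/w13z.png

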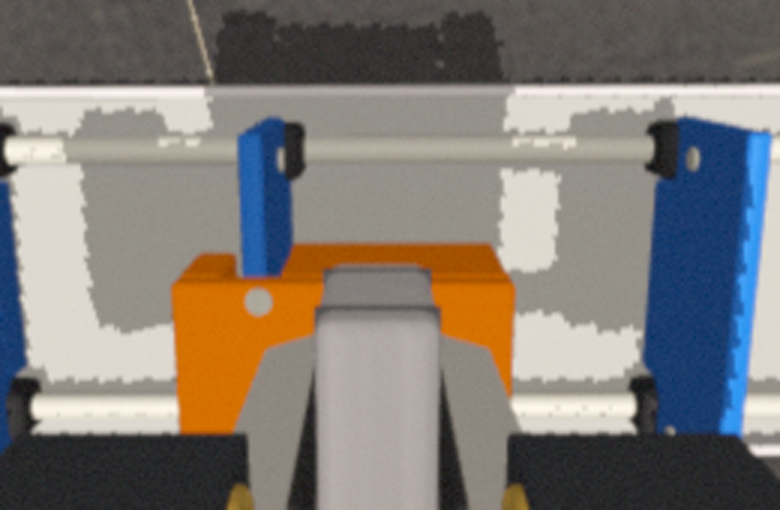

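Call:
carry_out(
  increments=[
    [-0.0009,-0.0039,0,0,0],
    [-0.0019,-0.0078,0,0,0],
    [-0.0028,-0.0117,0,0,0],
    [-0.0037,-0.0156,0,0,0],
    [-0.0046,-0.0195,0,0,0],
    [-0.0058,-0.0243,0,0,0],
    [-0.007,-0.0292,0,0,0],
    [-0.0081,-0.0341,0,0,0],
    [-0.0093,-0.0389,0,0,0],
    [-0.0102,-0.0428,0,0,0],
    [-0.0107,-0.0448,0,0,0],
    [-0.0107,-0.0448,0,0,0],
  ],
)

```text
t: 16.5
ee_pos: [0.5014, -0.1422, 0.1016]
tcp_rot: [3.141, -0.001, -0.235]
contact_force: [1.6, 2.6, -0.7]
gripper_width: 0.23
```

```bash
python3 st.py; python3 look.py w14
```

```text
t 16.5 [ 0.5014 -0.1422  0.1016] row y 0.1059 F [ 1.55  2.6  -0.65] Fy 2.89 Mx 0.831 -0.2355
16.5 [ 0.5014 -0.1422  0.1016] [ 3.141e+00 -5.000e-04 -2.355e-01] [ 1.55  2.6  -0.65] [ 0.734 -0.505 -0.016]
```

View pics/w14z.png

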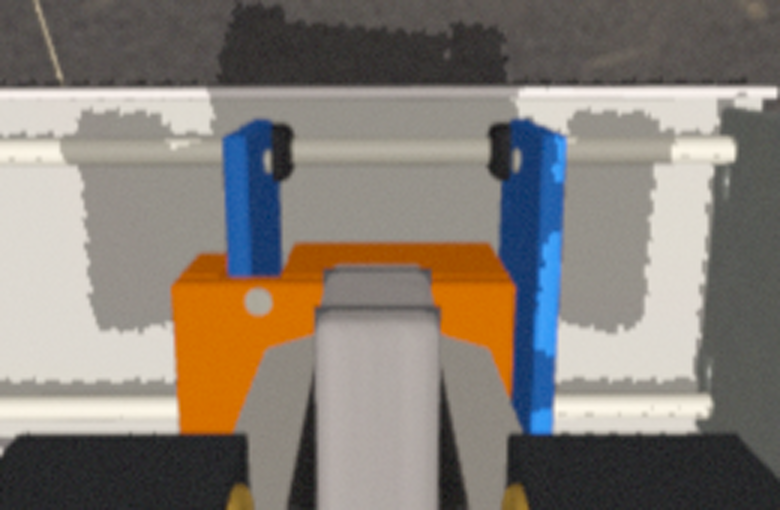

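Call:
carry_out(
  increments=[
    [-0.0002,-0.001,0,0,0],
    [-0.0005,-0.002,0,0,0],
    [-0.0007,-0.003,0,0,0],
    [-0.0009,-0.004,0,0,0],
    [-0.0011,-0.0048,0,0,0],
    [-0.0011,-0.0048,0,0,0],
    [-0.0011,-0.0048,0,0,0],
  ],
)

```text
t: 17.25
ee_pos: [0.5003, -0.1462, 0.1015]
tcp_rot: [3.141, -0.0, -0.235]
contact_force: [2.2, 4.1, -0.0]
gripper_width: 0.232
```

```bash
python3 st.py
```

```text
t 17.25 [ 0.5003 -0.1462  0.1015] row y 0.1017 F [ 2.19  4.07 -0.02] Fy 4.46 Mx 1.253 -0.2349
```

Call:
carry_out(
  increments=[
    [-0.0001,-0.0005,0,0,0],
    [-0.0002,-0.001,0,0,0],
    [-0.0004,-0.0015,0,0,0],
    [-0.0004,-0.0015,0,0,0],
    [-0.0004,-0.0015,0,0,0],
  ],
)

```text
t: 17.75
ee_pos: [0.4999, -0.1477, 0.1015]
tcp_rot: [3.141, -0.0, -0.235]
contact_force: [2.5, 3.9, -0.3]
gripper_width: 0.234
```

```bash
python3 st.py
```

```text
t 17.75 [ 0.4999 -0.1477  0.1015] row y 0.1002 F [ 2.5   3.85 -0.28] Fy 4.33 Mx 1.246 -0.2349
```

Call:
carry_out(
  increments=[
    [-0.0001,-0.0005,0,0,0],
    [-0.0001,-0.0005,0,0,0],
    [-0.0001,-0.0005,0,0,0],
  ],
)

```text
t: 18.05
ee_pos: [0.4998, -0.1482, 0.1015]
tcp_rot: [3.142, -0.0, -0.235]
contact_force: [2.0, 3.3, -0.4]
gripper_width: 0.232
```

```bash
python3 st.py;python3 look.py w15
```

```text
t 18.05 [ 0.4998 -0.1482  0.1015] row y 0.0997 F [ 2.05  3.32 -0.38] Fy 3.71 Mx 1.264 -0.2348
18.05 [ 0.4998 -0.1482  0.1015] [ 3.1415e+00 -1.0000e-04 -2.3480e-01] [ 2.05  3.32 -0.38] [ 1.129 -0.718  0.   ]
```

View pics/w15z.png

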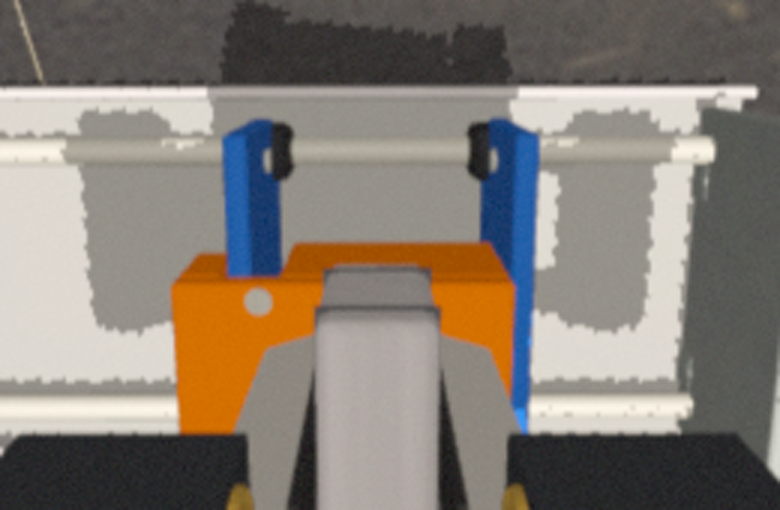

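Call:
carry_out(
  increments=[
    [-0.0001,-0.0005,0,0,0],
    [-0.0001,-0.0005,0,0,0],
    [-0.0001,-0.0005,0,0,0],
  ],
)

```text
t: 18.4
ee_pos: [0.4997, -0.1486, 0.1015]
tcp_rot: [3.142, -0.0, -0.235]
contact_force: [2.7, 4.2, 0.4]
gripper_width: 0.232
```

```bash
python3 st.py
```

```text
t 18.4 [ 0.4997 -0.1486  0.1015] row y 0.0992 F [2.71 4.23 0.42] Fy 4.75 Mx 1.319 -0.2348
```

Call:
carry_out(
  increments=[
    [-0.0001,-0.0005,0,0,0],
    [-0.0001,-0.0005,0,0,0],
    [-0.0001,-0.0005,0,0,0],
  ],
)

```text
t: 18.7
ee_pos: [0.4996, -0.1492, 0.1015]
tcp_rot: [3.142, -0.0, -0.235]
contact_force: [3.1, 4.4, 0.7]
gripper_width: 0.232
```

```bash
python3 st.py
```

```text
t 18.7 [ 0.4996 -0.1492  0.1015] row y 0.0987 F [3.13 4.39 0.71] Fy 4.99 Mx 1.261 -0.2348
```

Call:
carry_out(
  increments=[
    [-0.0001,-0.0005,0,0,0],
    [-0.0001,-0.0005,0,0,0],
    [-0.0001,-0.0005,0,0,0],
  ],
)

```text
t: 19.0
ee_pos: [0.4996, -0.1493, 0.1015]
tcp_rot: [-3.141, -0.0, -0.234]
contact_force: [3.3, 4.7, -0.6]
gripper_width: 0.233
```

```bash
python3 st.py
```

```text
t 19.0 [ 0.4996 -0.1493  0.1015] row y 0.0985 F [ 3.33  4.66 -0.56] Fy 5.31 Mx 1.5 -0.2345
```

Call:
carry_out(
  increments=[
    [-0.0001,-0.0004,0,0,0],
    [-0.0001,-0.0004,0,0,0],
    [-0.0001,-0.0004,0,0,0],
  ],
)

```text
t: 19.3
ee_pos: [0.4996, -0.1493, 0.1015]
tcp_rot: [-3.141, 0.0, -0.234]
contact_force: [4.3, 5.2, 0.2]
gripper_width: 0.228
```

```bash
python3 st.py
```

```text
t 19.3 [ 0.4996 -0.1493  0.1015] row y 0.0985 F [4.33 5.16 0.17] Fy 6.03 Mx 1.609 -0.2343
```

Call:
carry_out(
  increments=[
    [-0.0001,-0.0005,0,0,0],
    [-0.0001,-0.0005,0,0,0],
    [-0.0001,-0.0005,0,0,0],
  ],
)

```text
t: 19.6
ee_pos: [0.4996, -0.1494, 0.1015]
tcp_rot: [-3.14, 0.0, -0.234]
contact_force: [3.2, 5.9, -0.7]
gripper_width: 0.23
```

```bash
python3 st.py
```

```text
t 19.6 [ 0.4996 -0.1494  0.1015] row y 0.0985 F [ 3.24  5.86 -0.75] Fy 6.46 Mx 1.819 -0.234
```

Call:
carry_out(
  increments=[
    [-0.0001,-0.0003,0,0,0],
    [-0.0001,-0.0003,0,0,0],
    [-0.0001,-0.0003,0,0,0],
  ],
)

```text
t: 19.9
ee_pos: [0.4996, -0.1494, 0.1014]
tcp_rot: [-3.14, 0.0, -0.234]
contact_force: [3.9, 7.0, -0.3]
gripper_width: 0.232
```

```bash
python3 st.py; python3 look.py w16
```

```text
t 19.9 [ 0.4996 -0.1494  0.1014] row y 0.0984 F [ 3.92  7.   -0.32] Fy 7.71 Mx 1.968 -0.2338
19.9 [ 0.4996 -0.1494  0.1014] [-3.1401  0.     -0.2338] [ 3.92  7.   -0.32] [ 1.807 -0.907 -0.097]
```

View pics/w16z.png

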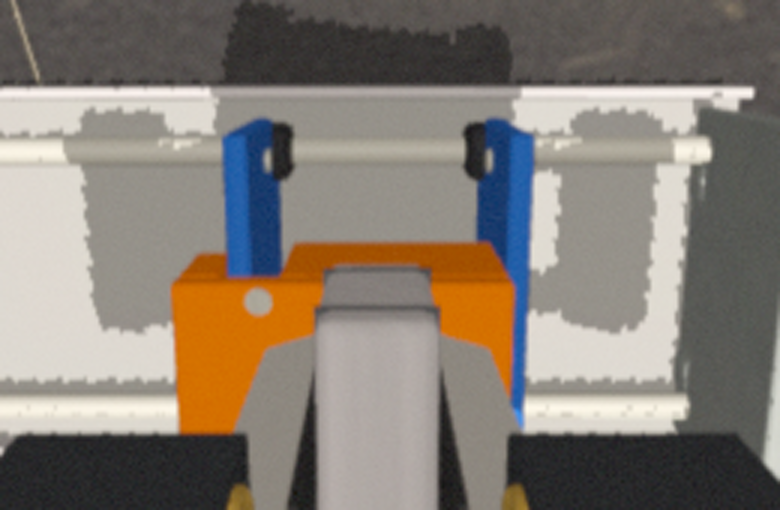

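Call:
carry_out(
  increments=[
    [0.0005,0.002,0,0,0],
    [0.001,0.004,0,0,0],
    [0.0014,0.006,0,0,0],
    [0.0014,0.006,0,0,0],
    [0.0014,0.006,0,0,0],
  ],
)

```text
t: 20.45
ee_pos: [0.5001, -0.1453, 0.1013]
tcp_rot: [3.141, 0.001, -0.235]
contact_force: [-1.1, 0.6, -1.5]
gripper_width: 0.232
```

```bash
python3 st.py
```

```text
t 20.45 [ 0.5001 -0.1453  0.1013] row y 0.1025 F [-1.09  0.56 -1.48] Fy 0.29 Mx 0.03 -0.2352
```

Call:
carry_out(
  increments=[
    [0,0,0.008,0,0],
    [0,0,0.025,0,0],
    [0,0,0.045,0,0],
    [0,0,0.06,0,0],
    [0.004,0.016,0.062,0,0],
    [0.011,0.046,0.062,0,0],
    [0.018,0.077,0.062,0,0],
    [0.025,0.105,0.062,0,0],
    [0.03,0.126,0.062,0,0],
    [0.0314,0.132,0.062,0,0],
    [0.0314,0.132,0.062,0,0],
    [0.0314,0.132,0.062,0,0],
  ],
)

```text
t: 21.65
ee_pos: [0.5316, -0.0145, 0.1637]
tcp_rot: [3.14, -0.0, -0.236]
contact_force: [0.1, -0.4, -3.0]
gripper_width: 0.236
```

```bash
python3 st.py; python3 look.py w17
```

```text
t 21.65 [ 0.5316 -0.0145  0.1637] row y 0.2371 F [ 0.13 -0.4  -3.03] Fy -0.36 Mx 0.05 -0.2364
21.65 [ 0.5316 -0.0145  0.1637] [ 3.1404e+00 -1.0000e-04 -2.3640e-01] [ 0.13 -0.4  -3.03] [0.063 0.047 0.026]
```

View pics/w17z.png

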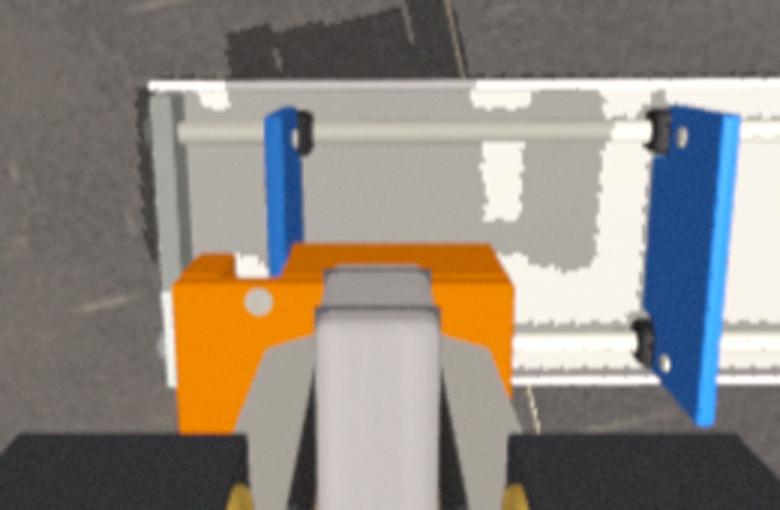

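Call:
carry_out(
  increments=[
    [0,0,-0.01,0,0],
    [0,0,-0.022,0,0],
    [0,0,-0.034,0,0],
    [0,0,-0.038,0,0],
    [0,0,-0.038,0,0],
  ],
)

```text
t: 22.2
ee_pos: [0.5311, -0.0129, 0.1242]
tcp_rot: [3.141, 0.002, -0.235]
contact_force: [-0.3, -0.3, -1.5]
gripper_width: 0.228
```

```bash
python3 st.py; python3 look.py w18
```

```text
t 22.2 [ 0.5311 -0.0129  0.1242] row y 0.2385 F [-0.33 -0.3  -1.53] Fy -0.36 Mx -0.009 -0.2349
22.2 [ 0.5311 -0.0129  0.1242] [ 3.1409e+00  2.3000e-03 -2.3490e-01] [-0.33 -0.3  -1.53] [-0.008  0.006 -0.018]
```

View pics/w18z.png

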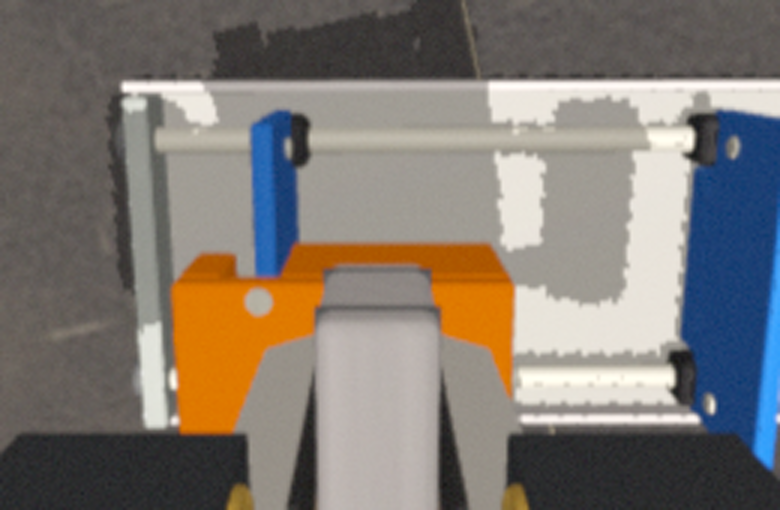

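Call:
carry_out(
  increments=[
    [0,0,-0.008,0,0],
    [0,0,-0.016,0,0],
    [0,0,-0.024,0,0],
    [0,0,-0.024,0,0],
    [0,0,-0.024,0,0],
  ],
)

```text
t: 22.75
ee_pos: [0.5318, -0.0128, 0.1012]
tcp_rot: [3.141, 0.0, -0.235]
contact_force: [-0.8, 0.2, -1.6]
gripper_width: 0.23
```

```bash
python3 st.py; python3 look.py w19
```

```text
t 22.75 [ 0.5318 -0.0128  0.1012] row y 0.2388 F [-0.76  0.18 -1.57] Fy -0.0 Mx 0.032 -0.2348
22.75 [ 0.5318 -0.0128  0.1012] [ 3.1414e+00  5.0000e-04 -2.3480e-01] [-0.76  0.18 -1.57] [ 0.038  0.019 -0.005]
```

View pics/w19z.png

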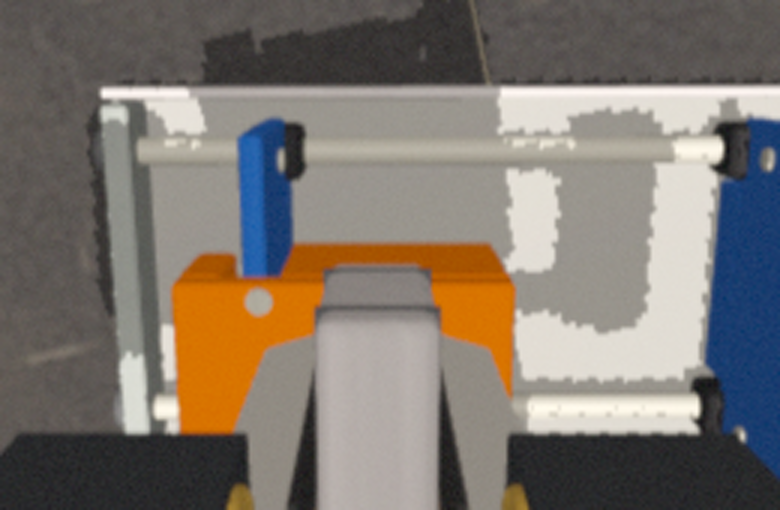

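Call:
carry_out(
  increments=[
    [-0.001,-0.0042,0,0,0],
    [-0.0025,-0.0105,0,0,0],
    [-0.0041,-0.017,0,0,0],
    [-0.0056,-0.0235,0,0,0],
    [-0.0072,-0.03,0,0,0],
    [-0.0087,-0.0365,0,0,0],
    [-0.0103,-0.043,0,0,0],
    [-0.0118,-0.0495,0,0,0],
    [-0.0132,-0.0552,0,0,0],
    [-0.0143,-0.06,0,0,0],
    [-0.0149,-0.0625,0,0,0],
    [-0.0151,-0.0632,0,0,0],
  ],
)

```text
t: 24.0
ee_pos: [0.5176, -0.0746, 0.1017]
tcp_rot: [-3.139, -0.001, -0.234]
contact_force: [1.1, 4.4, -3.8]
gripper_width: 0.234
```

```bash
python3 st.py; python3 look.py w20
```

```text
t 24.0 [ 0.5176 -0.0746  0.1017] row y 0.1754 F [ 1.12  4.39 -3.81] Fy 4.53 Mx 1.477 -0.2341
24.0 [ 0.5176 -0.0746  0.1017] [-3.1392e+00 -1.0000e-03 -2.3410e-01] [ 1.12  4.39 -3.81] [ 1.388 -0.551  0.034]
```

View pics/w20z.png

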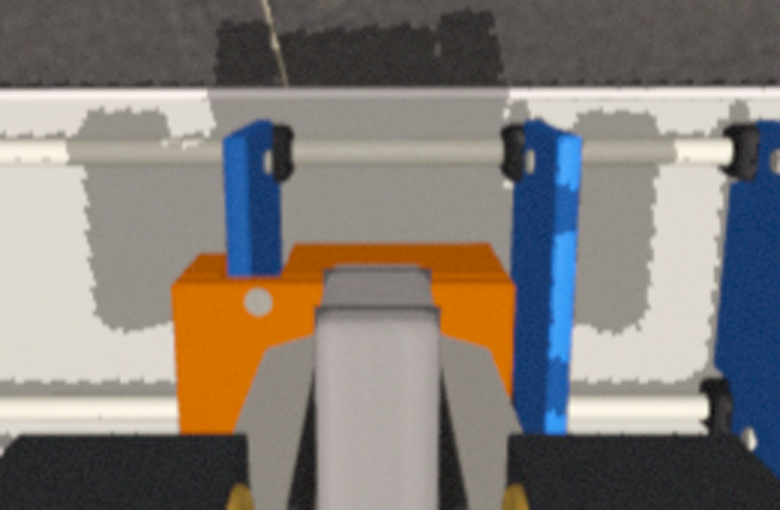

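Call:
carry_out(
  increments=[
    [-0.0003,-0.0015,0,0,0],
    [-0.0007,-0.003,0,0,0],
    [-0.001,-0.0045,0,0,0],
    [-0.0014,-0.0058,0,0,0],
    [-0.0016,-0.0068,0,0,0],
    [-0.0017,-0.0073,0,0,0],
    [-0.0017,-0.0073,0,0,0],
    [-0.0017,-0.0073,0,0,0],
  ],
)

```text
t: 24.85
ee_pos: [0.516, -0.0817, 0.1017]
tcp_rot: [-3.139, -0.001, -0.234]
contact_force: [2.0, 4.0, -3.0]
gripper_width: 0.231
```

```bash
python3 st.py
```

```text
t 24.85 [ 0.516  -0.0817  0.1017] row y 0.1681 F [ 2.03  4.05 -3.01] Fy 4.41 Mx 1.469 -0.2337
```

Call:
carry_out(
  increments=[
    [-0.0001,-0.0005,0,0,0],
    [-0.0002,-0.001,0,0,0],
    [-0.0002,-0.001,0,0,0],
    [-0.0002,-0.001,0,0,0],
  ],
)

```text
t: 25.25
ee_pos: [0.5157, -0.0826, 0.1017]
tcp_rot: [-3.139, -0.001, -0.234]
contact_force: [1.8, 4.6, -3.1]
gripper_width: 0.233
```

```bash
python3 st.py
```

```text
t 25.25 [ 0.5157 -0.0826  0.1017] row y 0.1672 F [ 1.85  4.56 -3.09] Fy 4.86 Mx 1.396 -0.2336
```

Call:
carry_out(
  increments=[
    [-0.0001,-0.0005,0,0,0],
    [-0.0002,-0.001,0,0,0],
    [-0.0003,-0.0013,0,0,0],
    [-0.0003,-0.0013,0,0,0],
    [-0.0003,-0.0013,0,0,0],
  ],
)

```text
t: 25.75
ee_pos: [0.5154, -0.0839, 0.1017]
tcp_rot: [-3.139, -0.001, -0.234]
contact_force: [1.6, 4.5, -4.0]
gripper_width: 0.231
```

```bash
python3 st.py
```

```text
t 25.75 [ 0.5154 -0.0839  0.1017] row y 0.1659 F [ 1.6   4.45 -3.97] Fy 4.7 Mx 1.406 -0.2336
```

Call:
carry_out(
  increments=[
    [-0.0001,-0.0005,0,0,0],
    [-0.0001,-0.0005,0,0,0],
    [-0.0001,-0.0005,0,0,0],
  ],
)

```text
t: 26.05
ee_pos: [0.5153, -0.0843, 0.1017]
tcp_rot: [-3.139, -0.001, -0.234]
contact_force: [1.4, 4.2, -3.6]
gripper_width: 0.233
```

```bash
python3 st.py;python3 look.py w21
```

```text
t 26.05 [ 0.5153 -0.0843  0.1017] row y 0.1654 F [ 1.42  4.22 -3.64] Fy 4.44 Mx 1.492 -0.2335
26.05 [ 0.5153 -0.0843  0.1017] [-3.1392e+00 -9.0000e-04 -2.3350e-01] [ 1.42  4.22 -3.64] [ 1.423e+00 -4.630e-01  1.000e-03]
```

View pics/w21z.png

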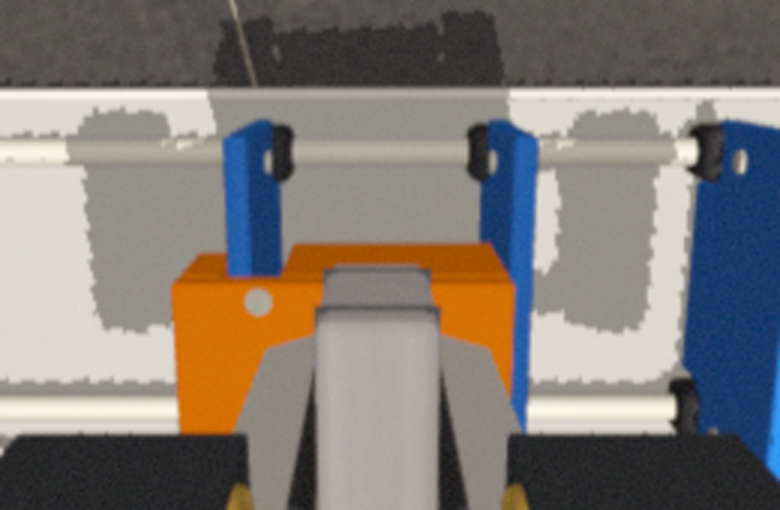

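Call:
carry_out(
  increments=[
    [-0.0001,-0.0005,0,0,0],
    [-0.0001,-0.0005,0,0,0],
    [-0.0001,-0.0005,0,0,0],
  ],
)

```text
t: 26.4
ee_pos: [0.5152, -0.0849, 0.1017]
tcp_rot: [-3.139, -0.001, -0.234]
contact_force: [1.7, 5.3, -3.5]
gripper_width: 0.232
```

```bash
python3 st.py
```

```text
t 26.4 [ 0.5152 -0.0849  0.1017] row y 0.1649 F [ 1.68  5.33 -3.49] Fy 5.57 Mx 1.466 -0.2336
```

Call:
carry_out(
  increments=[
    [-0.0001,-0.0005,0,0,0],
    [-0.0001,-0.0005,0,0,0],
    [-0.0001,-0.0005,0,0,0],
  ],
)

```text
t: 26.7
ee_pos: [0.5151, -0.0852, 0.1016]
tcp_rot: [-3.139, -0.001, -0.233]
contact_force: [1.5, 6.2, -3.3]
gripper_width: 0.235
```

```bash
python3 st.py
```

```text
t 26.7 [ 0.5151 -0.0852  0.1016] row y 0.1645 F [ 1.52  6.21 -3.26] Fy 6.4 Mx 1.516 -0.2335
```

Call:
carry_out(
  increments=[
    [-0.0001,-0.0004,0,0,0],
    [-0.0001,-0.0004,0,0,0],
    [-0.0001,-0.0004,0,0,0],
  ],
)

```text
t: 27.0
ee_pos: [0.5152, -0.0853, 0.1016]
tcp_rot: [-3.139, -0.001, -0.233]
contact_force: [1.9, 6.4, -4.0]
gripper_width: 0.23
```

```bash
python3 st.py
```

```text
t 27.0 [ 0.5152 -0.0853  0.1016] row y 0.1645 F [ 1.9   6.43 -4.  ] Fy 6.69 Mx 1.707 -0.2333
```

Call:
carry_out(
  increments=[
    [-0.0001,-0.0005,0,0,0],
    [-0.0001,-0.0005,0,0,0],
    [-0.0001,-0.0005,0,0,0],
  ],
)

```text
t: 27.3
ee_pos: [0.5151, -0.0853, 0.1017]
tcp_rot: [-3.138, -0.001, -0.233]
contact_force: [3.0, 6.8, -3.0]
gripper_width: 0.232
```

```bash
python3 st.py
```

```text
t 27.3 [ 0.5151 -0.0853  0.1017] row y 0.1644 F [ 2.98  6.84 -2.99] Fy 7.35 Mx 1.892 -0.233
```

Call:
carry_out(
  increments=[
    [-0.0001,-0.0004,0,0,0],
    [-0.0001,-0.0004,0,0,0],
    [-0.0001,-0.0004,0,0,0],
  ],
)

```text
t: 27.6
ee_pos: [0.5151, -0.0853, 0.1017]
tcp_rot: [-3.138, -0.001, -0.233]
contact_force: [2.0, 7.4, -2.9]
gripper_width: 0.232
```

```bash
python3 st.py
```

```text
t 27.6 [ 0.5151 -0.0853  0.1017] row y 0.1644 F [ 2.03  7.44 -2.91] Fy 7.71 Mx 2.124 -0.2328
```

Call:
carry_out(
  increments=[
    [0.0005,0.002,0,0,0],
    [0.001,0.004,0,0,0],
    [0.0014,0.006,0,0,0],
    [0.0014,0.006,0,0,0],
    [0.0014,0.006,0,0,0],
  ],
)

```text
t: 28.1
ee_pos: [0.5153, -0.083, 0.1015]
tcp_rot: [3.141, 0.0, -0.235]
contact_force: [-0.7, 0.3, -1.9]
gripper_width: 0.233
```

```bash
python3 st.py
```

```text
t 28.1 [ 0.5153 -0.083   0.1015] row y 0.1667 F [-0.7   0.32 -1.95] Fy 0.15 Mx 0.086 -0.2353
```

Call:
carry_out(
  increments=[
    [0,0,0.008,0,0],
    [0,0,0.025,0,0],
    [0,0,0.045,0,0],
    [0,0,0.062,0,0],
    [0.0,0.02,0.08,0,0],
    [-0.004,0.06,0.09,0,0],
    [-0.008,0.1,0.09,0,0],
    [-0.012,0.14,0.09,0,0],
    [-0.014,0.18,0.09,0,0],
    [-0.016,0.22,0.09,0,0],
    [-0.016,0.26,0.09,0,0],
    [-0.016,0.3,0.09,0,0],
  ],
)

```text
t: 29.3
ee_pos: [0.4993, 0.219, 0.1922]
tcp_rot: [-3.141, -0.001, -0.235]
contact_force: [-1.1, 0.3, -1.4]
gripper_width: 0.229
```

```bash
python3 st.py; python3 - <<'E'
from h import *
snap('top','t1')
a=cv2.imread('pics/t1.png')[140:260,100:350]; cv2.imwrite('pics/t1z.png',cv2.resize(a,None,fx=3.2,fy=3.2,interpolation=cv2.INTER_CUBIC))
E
```

```text
t 29.3 [0.4993 0.219  0.1922] row y 0.4567 F [-1.14  0.27 -1.37] Fy 0.0 Mx 0.044 -0.2349
```

View pics/t1z.png

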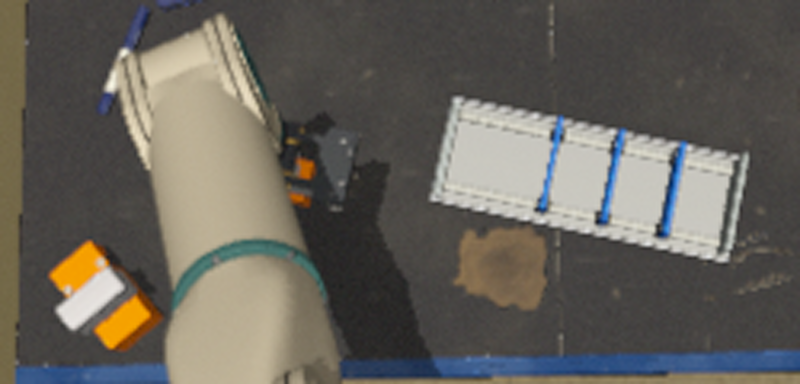

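Call:
carry_out(
  increments=[
    [0,0,-0.03,0,0],
    [0,0,-0.07,0,0],
    [0,0,-0.105,0,0],
    [0,0,-0.125,0,0],
    [0,0,-0.133,0,0],
    [0,0,-0.136,0,0],
    [0,0,-0.137,0,0],
    [0,0,-0.137,0,0],
  ],
)

```text
t: 30.15
ee_pos: [0.5004, 0.2179, 0.0556]
tcp_rot: [-3.14, -0.002, -0.235]
contact_force: [-0.0, -0.1, -0.7]
gripper_width: 0.23
```

```bash
python3 st.py
```

```text
t 30.15 [0.5004 0.2179 0.0556] row y 0.4559 F [-0.05 -0.08 -0.68] Fy -0.09 Mx 0.009 -0.2348
```

Call:
carry_out(
  increments=[
    [0,0,-0.001,0,0],
    [0,0,-0.002,0,0],
    [0,0,-0.0025,0,0],
    [0,0,-0.0025,0,0],
    [0,0,-0.0025,0,0],
  ],
)

```text
t: 30.65
ee_pos: [0.4995, 0.2176, 0.052]
tcp_rot: [-3.142, -0.0, -0.235]
contact_force: [-0.2, 0.3, -1.2]
gripper_width: 0.231
```

```bash
python3 st.py
```

```text
t 30.65 [0.4995 0.2176 0.052 ] row y 0.4555 F [-0.2   0.33 -1.16] Fy 0.27 Mx 0.045 -0.2347
```

Call:
carry_out(
  increments=[
    [0,0,-0.0004,0,0],
    [0,0,-0.0008,0,0],
    [0,0,-0.001,0,0],
    [0,0,-0.001,0,0],
  ],
)

```text
t: 31.05
ee_pos: [0.4995, 0.2176, 0.0513]
tcp_rot: [-3.141, -0.0, -0.235]
contact_force: [-1.5, -0.9, 4.4]
gripper_width: 0.23
```

```bash
python3 st.py
```

```text
t 31.05 [0.4995 0.2176 0.0513] row y 0.4555 F [-1.48 -0.91  4.36] Fy -1.22 Mx -0.201 -0.2348
```

Call:
carry_out(
  increments=[
    [0,0,-0.0005,0,0],
    [0,0,-0.0005,0,0],
    [0,0,-0.0005,0,0],
  ],
)

```text
t: 31.35
ee_pos: [0.4996, 0.2177, 0.0513]
tcp_rot: [-3.141, -0.0, -0.235]
contact_force: [-2.4, -0.3, 8.7]
gripper_width: 0.228
```

```bash
python3 st.py
```

```text
t 31.35 [0.4996 0.2177 0.0513] row y 0.4555 F [-2.4  -0.3   8.65] Fy -0.85 Mx -0.401 -0.2347
```

Call:
carry_out(
  increments=[
    [0,0,0.0008,0,0],
    [0,0,0.0008,0,0],
    [0,0,0.0008,0,0.3],
    [0,0,0.0008,0,0.5],
    [0,0,0.0008,0,0.7],
    [0,0,0.0008,0,0.7],
    [0,0,0.0008,0,0.7],
    [0,0,0.0008,0,0.7],
  ],
)

```text
t: 32.15
ee_pos: [0.4995, 0.2176, 0.0512]
tcp_rot: [3.142, -0.0, -0.235]
contact_force: [-0.4, 0.7, 0.2]
gripper_width: 0.677
```

```bash
python3 st.py; python3 look.py w30; python3 -c "from h import *;print(monitor.read_state()['gripper_width'])"
```

```text
t 32.15 [0.4995 0.2176 0.0512] row y 0.4554 F [-0.35  0.65  0.18] Fy 0.55 Mx 0.033 -0.2348
32.15 [0.4995 0.2176 0.0512] [ 3.1416 -0.     -0.2348] [-0.35  0.65  0.18] [ 0.048  0.058 -0.009]
0.6915250036237338
```

View pics/w30.png

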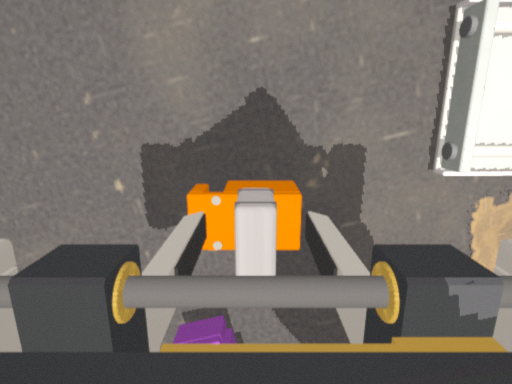

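Call:
carry_out(
  increments=[
    [0,0,0.02,0,0.7],
    [0,0,0.05,0,0.7],
    [0,0,0.09,0,0.7],
    [0,0,0.13,0,0.7],
    [-0.005,-0.02,0.16,0,0.7],
    [-0.015,-0.06,0.19,0,0.7],
    [-0.03,-0.1,0.2,0,0.7],
    [-0.045,-0.14,0.2,0,0.7],
    [-0.06,-0.18,0.2,0,0.7],
    [-0.075,-0.22,0.2,0,0.7],
    [-0.09,-0.26,0.2,0,0.7],
    [-0.1,-0.3,0.2,0,0.7],
  ],
)

```text
t: 33.4
ee_pos: [0.3981, -0.0837, 0.2515]
tcp_rot: [-3.141, -0.0, -0.235]
contact_force: [0.3, -0.5, -0.2]
gripper_width: 0.699
```

Call:
carry_out(
  increments=[
    [0,-0.01,0,0,0.7],
    [0,-0.01,0,0,0.7],
    [0,-0.01,0,0,0.7],
  ],
)

```text
t: 33.7
ee_pos: [0.3999, -0.0913, 0.2512]
tcp_rot: [-3.141, -0.0, -0.234]
contact_force: [0.3, 0.6, 0.5]
gripper_width: 0.699
```

```bash
python3 look.py w31; python3 - <<'E'
from h import *
im=cv2.imread('pics/w31.png')
cv2.imwrite('pics/w31a.png',cv2.resize(im[15:135,210:360],None,fx=5,fy=5,interpolation=cv2.INTER_CUBIC))
cv2.imwrite('pics/w31b.png',cv2.resize(im[15:135,300:450],None,fx=5,fy=5,interpolation=cv2.INTER_CUBIC))
snap('scene','s31'); 
E
```

```text
33.7 [ 0.3999 -0.0913  0.2512] [-3.1409e+00 -1.0000e-04 -2.3370e-01] [0.33 0.61 0.49] [0.067 0.061 0.026]
```

View pics/w31.png

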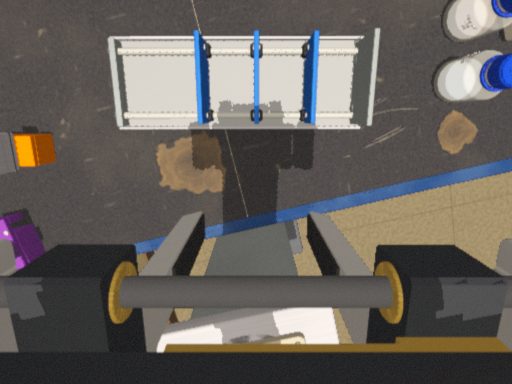

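View pics/w31a.png

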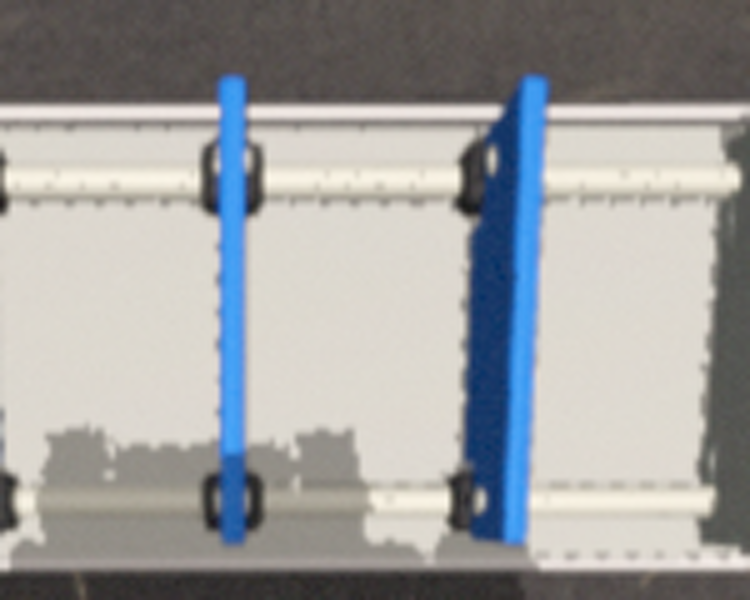

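View pics/s31.png

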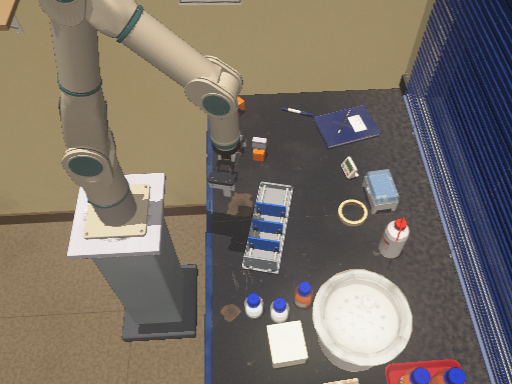

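```bash
python3 - <<'E'
from h import *
P=np.load('w31P.npy',allow_pickle=True).item()
im=cv2.imread('pics/w31.png').astype(int)
r=np.load('rack.npy'); c,s=np.cos(r[2]),np.sin(r[2])
for row in (36,45,60,80,100):
    L=im[row]; m=(L[:,0]>200)&(L[:,2]<80); n=np.where(m)[0]; g=np.split(n,np.where(np.diff(n)>3)[0]+1)
    out=[]
    for k in g:
        if len(k)<3: continue
        X=bp('wrist',(k.mean(),row),.078,P); out.append((round(k.mean(),1),len(k),round((-s*(X[0]-r[0])+c*(X[1]-r[1]))*1e3,1)))
    w=[i for i in range(365,382) if L[i].min()>140]; 
    if w: X=bp('wrist',(np.mean(w),row),.078,P); out.append(('wall',np.mean(w),len(w),round((-s*(X[0]-r[0])+c*(X[1]-r[1]))*1e3,1)))
    print(row,out)
E
```

```text
36 [(np.float64(196.0), 5, np.float64(197.6)), (np.float64(256.0), 3, np.float64(132.0)), (np.float64(315.5), 4, np.float64(67.0)), ('wall', np.float64(377.0), 5, np.float64(-0.2))]
45 [(np.float64(196.5), 4, np.float64(197.4)), (np.float64(255.5), 4, np.float64(132.5)), (np.float64(315.5), 4, np.float64(66.5)), ('wall', np.float64(376.0), 5, np.float64(-0.0))]
60 [(np.float64(197.5), 4, np.float64(197.0)), (np.float64(256.0), 3, np.float64(132.0)), (np.float64(314.5), 4, np.float64(66.9)), (np.float64(509.0), 5, np.float64(-149.3)), ('wall', np.float64(374.0), 5, np.float64(0.7))]
80 [(np.float64(198.5), 4, np.float64(196.9)), (np.float64(256.0), 3, np.float64(131.9)), (np.float64(314.0), 3, np.float64(66.4)), (np.float64(507.2), 8, np.float64(-151.6)), ('wall', np.float64(373.0), 5, np.float64(-0.2))]
100 [(np.float64(199.5), 4, np.float64(196.7)), (np.float64(256.0), 3, np.float64(131.9)), (np.float64(313.0), 3, np.float64(66.5)), ('wall', np.float64(371.0), 5, np.float64(0.1))]
```

```bash
python3 -c "
from h import *
print(hand_in())"
```

```text
the job is handed in; nothing more can be done
None
```

I spaced all three dividers with the orange block, stood it upright on the bench clear of the rack and let go. The job was handed in at about 34 s of the 72 s allowed.

**Drawing the dividers:** I worked outward from the grey end wall: divider 1, then 2, then 3. Each time I stopped when the block bore on the plate before it with about 2.6–2.8 N beyond the drag, close to the 3 N asked. These forces are estimates from the wrist moment, because the force readings were noisy by about ±0.5 N. The arm came to rest 66 mm apart from one stop to the next (32.4, 98.4 and 164.4 mm in my rack frame). It did not creep at any of the stops, so I saw no sign that a divider already set was pushed along.

**Last checks:**
- **Spacing:** The final wrist picture puts the dividers at about 66.6, 132.1 and 197.1 mm from the wall. That makes the steps 66.6, 65.5 and 65.0 mm middle to middle, with a pixel error of about ±1 mm. This disagrees slightly with the arm's even 66 mm steps, but stays within that error.
- **Block:** It read as carrying load on the bench before I opened the gripper, and the picture taken before I lifted away showed it upright. The gripper was well clear at hand-in.
- **Other things:** The bottles, the marker and the two similar blocks were left alone. In the scene picture the bottles and the marker look unmoved; the arm hides most of the other two blocks there.

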